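# Change the batch in a UV curing drawer

### The job

The drawer of the UV curing box still holds the cured LED modules of the last batch: pull it open by its handle, lay them flat and face up in the black tray, and load every uncured module from the mat, one to a nest, sliding it flat under the pin heads until it rests against all three pins. Then push the drawer fully shut and press the start button. Leave the other things on the bench where they are.

Things in the scene. Friction and masses are not known exactly. Their poses are not given: they have to be found in the camera images.
- fresh1: Uncured module, lying face up on the mat at the robot's right at the start (may be absent): flat round LED module, 50 mm diameter, white rim 10 mm tall with a raised metal centre of 27 mm diameter up to 13 mm, about 60 g; origin at the centre of its underside, z up when the right way up. 
- fresh2: Uncured module, lying face up on the mat at the robot's right at the start (may be absent): flat round LED module, 50 mm diameter, white rim 10 mm tall with a raised metal centre of 27 mm diameter up to 13 mm, about 60 g; origin at the centre of its underside, z up when the right way up. 
- fresh3: Uncured module, lying face up on the mat at the robot's right at the start (may be absent): flat round LED module, 50 mm diameter, white rim 10 mm tall with a raised metal centre of 27 mm diameter up to 13 mm, about 60 g; origin at the centre of its underside, z up when the right way up. 
- cured1: Cured module, looks the same, in a nest inside the shut drawer at the start (may be absent): flat round LED module, 50 mm diameter, white rim 10 mm tall with a raised metal centre of 27 mm diameter up to 13 mm, about 60 g; origin at the centre of its underside, z up when the right way up. 
- cured2: Cured module, looks the same, in a nest inside the shut drawer at the start (may be absent): flat round LED module, 50 mm diameter, white rim 10 mm tall with a raised metal centre of 27 mm diameter up to 13 mm, about 60 g; origin at the centre of its underside, z up when the right way up. 
- cured3: Cured module, looks the same, in a nest inside the shut drawer at the start (may be absent): flat round LED module, 50 mm diameter, white rim 10 mm tall with a raised metal centre of 27 mm diameter up to 13 mm, about 60 g; origin at the centre of its underside, z up when the right way up. 
- uvbox: White UV curing box, fixed: case 260 (x) x 310 (y) x 100 mm high, with a grey lamp head 155 x 230 mm on top, set back 97 mm from the case front and 155 mm high over the table. Origin: centre of the case's underside; its x axis points from the drawer front into the box, so the drawer opens along -x; the case front is at x = -0.130.
- drawer (a joint): Travel of the drawer in m: 0 fully shut, 0.18 fully open (stop). About 4 N of friction; stays where it is left, but gives way if pushed harder. Drawer front 310 mm wide, 15 mm thick, top edge 93 mm over the table; inside 278 mm wide and 196 mm front to back, side walls 30 mm above its floor. Its floor is a flat aluminium plate.
- handle (a point): Middle of the drawer's handle, a level steel bow of 10 mm bar, straight for 100 mm along the box's y, its centre line 38 mm in front of the drawer front and 68 mm over the table.
- tray: Black open tray for finished parts, fixed at the robot's left, outer 220 (x) x 130 (y) x 18 mm high, walls and floor 4 mm. Origin: centre of its underside.
- nest1 (a point): Seat of the left-hand (+y of the box) nest, 85 mm from the next; moves with the drawer. On the floor plate's surface (36 mm over the table, 100 mm behind the drawer front's inner face), where the centre of a seated module's underside lies; axes as the box's. Like the others it has three smooth 8 mm pins at 29 mm from this point, on its +x side (at 0, +42 and -42 degrees).
- nest2 (a point): Seat of the middle nest, 85 mm from the next; moves with the drawer. On the floor plate's surface (36 mm over the table, 100 mm behind the drawer front's inner face), where the centre of a seated module's underside lies; axes as the box's. The 14 mm wide pin heads overhang a seated module's rim by 3 mm; undersides 12.5, tops 16.5 mm above the plate.
- nest3 (a point): Seat of the right-hand (-y of the box) nest, 85 mm from the next; moves with the drawer. On the floor plate's surface (36 mm over the table, 100 mm behind the drawer front's inner face), where the centre of a seated module's underside lies; axes as the box's. Because of the pin heads, a module goes in and out only by sliding flat along the box's x, in towards +x.
- start_top (a point): Top of the start button, round, 26 mm wide, on the case top at its front right; pressed straight down, 6 mm travel, about 4 N to press fully.
- start (a joint): Travel of the start button in m: 0 up, 0.006 fully pressed; springs back.
- cup: Bystander: white cup, 68 mm wide, 65 mm high, at the right; origin at its underside.
- brush: Bystander: brush, 180 mm long, right of the uncured modules; origin at its underside.
- boards: Bystander: small stack of green circuit boards, 80 x 110 mm, 18 mm high, left of the box; origin at its underside.
- tweezers: Bystander: steel tweezers, 115 mm long, on the mat near the robot; origin at its underside.
- spool: Bystander: grey spool, 60 mm wide, 44 mm high, at the left beyond the tray; origin at its underside.
- flux: Bystander: small bottle, 44 mm wide, 100 mm high, at the right near the robot; origin at its underside.
Mind the look-alikes: they are no part of the job. Leave any orange or pink look-alike of the fresh3 alone.

How it is judged:
By the outcome, as a careful person would: the job done as asked, in the order asked, and still so for the second after the job is handed in, with the robot touching nothing.
Of cured1, cured2, cured3 only 2 to 3 are there at a start; the rules pass over those that are not, and their reading is None.
Of fresh1, fresh2, fresh3 only 2 to 3 are there at a start; the rules pass over those that are not, and their reading is None.
At some moment in a run one of fresh1, fresh2, fresh3, cured1, cured2, cured3 may be knocked a few centimetres aside while the robot is not near it.
It also fails if it takes over 210 s, if anything falls off the work surface, if the arm or the gripper's body presses on something with over 40 N, if the wrist force passes 120 N, or if a joint passes its speed limit or range.

### The arm

A 6-joint arm with a two-finger parallel gripper is mounted at the origin on the work surface. World frame = base frame: x ahead of the robot, y to its left, z up, the work surface at z = 0. Lengths are in mm, angles in rad, forces in N, time in s.
With the tool pointing down it reaches from about 250 to 775 mm from the base axis. Payload 4 kg.
Tool frame: the origin (TCP) lies on the mounting face of the last link; the fingertips stand 173 mm ahead of it and the grasp point (between the pads) lies 155 mm ahead of it; z points along the fingers, x is the direction in which the jaws open and shut, and the axes are right-handed (so a half turn about z gives the same grasp; the last joint's range is limited). The gripper opens to 85 mm and grips with 20 to 120 N. Pads are 22 mm wide; open, the fingers measure 114 mm over their backs; the gripper's body (76 mm by 85 mm) begins 54 mm behind the grasp point. The pads swing forward as they close: fully open they stand 13 mm farther back than shut.
Start: joints at [-1.245, 0.087, 1.371, -0, 1.684, -0.103], TCP at [228.673, -500.209, 404.741] pointing down, gripper open.
Joint ranges: [-3.1, 3.1], [-0.76, 2.03], [0.27, 2.55], [-1.08, 4.22], [0.17, 2.65], [-2.57, 2.57]. Speed limits (rad/s): [2.79, 2.79, 3.14, 3.14, 3.14, 3.14].

### API

Orientations are given as a rotation vector (axis times angle).
In Python, from workcell import robot gives the robot as it stands. The module is installed in compiled form; this text tells all that it offers.
- The arm moves only by the tool apply_moves, never from a script. Its argument "targets" is a list of rows, each a list of 7 numbers: the finger opening in cm, from 0 to 8.54, then the shift along the tool's x, y, z in cm, then the turn, a rotation vector about the tool's x, y, z in degrees. In form: [[fingers, tx, ty, tz, rx, ry, rz], ...]. A call has exactly 10 rows; each row shifts and turns the pose as measured when the row begins, along the tool's axes as they then stand; what a row does not reach is not made up. A row lasts 1/8 s, in which the tool goes at most 62.5 mm and 10.7 degrees, less where a joint would pass 70% of its speed; a pose out of reach is approached as far as the arm can. A call is refused whole if a number of a shift passes 6.25 or a number of a turn 10.7, either way. A call with a gripper value outside its range is refused whole. The fingers move at their own pace and stop on an object; "grip_force" is the grip in N (left out, the last holds). Time passes only in rows, so rows that do not move let the fingers close, or fill a call up. It gives the time, the measured TCP pose, the force and the opening at its end, in the units of the state.
- robot.read_state(): the state, without advancing time (a new reading comes with each control period).
- robot.snapshot(name): name is "scene" or "top" or "wrist"; returns a dict with "image" (480x640x3 uint8, red, green, blue), "fx", "fy", "cx", "cy" (pixels), "k1" (the pictures are not rectified: a ray, as slopes to the right and down, at radius r is drawn at 1 + k1 r^2 times it, then the intrinsics apply), "origin" and "rotation" of the camera in the world. Camera axes: x right, y up, looking along -z (the intrinsics and any distortion apply to the point x, -y, -z); pixel columns grow to the right and rows downward; lengths in mm; the calibration is good to about 2 mm. A picture is of the moment at which its call begins. There is no depth.
- robot.job_done(): hands the job in, once; it reports no verdict.
The state is a dict: "clock": time; "joint_pos": joint angles; "dq": joint speeds; "tau": joint torques, N m; "tcp_pos": TCP position; "tool_rot": TCP orientation; "contact_force": force on the tool from outside, world axes, zero at the start; "moment": the same for the moment, N m; "opening": finger opening in mm.
Only numpy, scipy, OpenCV 4.12 (cv2) and the standard library are available. Lean on these libraries where they do the work, as an engineer would, in place of code of your own. Each camera call takes 0.05 s, during which the arm holds its last target. There are 200 camera calls.

## Working session

There is one attempt and no reset: what is moved stays moved. The work goes in short steps, Python scripts to look and compute and a tool call to move; the robot and the scene stay as the last step left them, time stands still between calls to the robot, and variables do not carry over. Pictures are saved under pics/ and viewed, about 12 in all and at most 16, crops included, and the job is handed in when it is done.

Besides the shell and the picture viewer there is one more tool, called after "Request:" by a JSON object that holds its "api" and its "payload", one argument or row to a line. apply_moves: Moves the arm, as the interface text tells. Its arguments: {"type":"object","properties":{"targets":{"type":"array"},"grip_force":{"type":"number"}},"required":["targets"]}

```bash
mkdir -p pics; cat > h.py <<'E'
import numpy as np, cv2
from scipy.spatial.transform import Rotation as R
from workcell import robot
def snap(n,f=None):
    s=robot.snapshot(n)
    if f: cv2.imwrite('pics/'+f,cv2.cvtColor(s['image'],cv2.COLOR_RGB2BGR))
    return s
def ray(s,u,v):
    x,y=(u-s['cx'])/s['fx'],(v-s['cy'])/s['fy']
    a,b=x,y
    for _ in range(20):
        r=1+s['k1']*(a*a+b*b); a,b=x/r,y/r
    return np.array(s['origin']),np.array(s['rotation'])@np.array([a,-b,-1.])
def pl(s,u,v,z):
    o,d=ray(s,u,v); return o+d*(z-o[2])/d[2]
def proj(s,p):
    c=np.array(s['rotation']).T@(np.array(p,float)-s['origin']); a,b=c[0]/-c[2],-c[1]/-c[2]
    k=1+s['k1']*(a*a+b*b); return np.array([s['fx']*a*k+s['cx'],s['fy']*b*k+s['cy']])
def tri(obs):
    A=np.zeros((3,3));B=np.zeros(3)
    for s,u,v in obs:
        o,d=ray(s,u,v); d=d/np.linalg.norm(d); M=np.eye(3)-np.outer(d,d); A+=M;B+=M@o
    return np.linalg.solve(A,B)
def st():
    s=robot.read_state(); print('t',s['clock'],'tcp',np.round(s['tcp_pos'],1),'R\n',np.round(R.from_rotvec(s['tool_rot']).as_matrix(),3),'F',np.round(s['contact_force'],1),'op',s['opening'],'q',np.round(s['joint_pos'],2)); return s
E
python3 - <<'E'
from h import *
np.set_printoptions(suppress=True,precision=2)
for n in ['scene','top','wrist']:
    s=snap(n,n+'0.png'); print(n,s['fx'],s['cx'],s['cy'],s['k1'],s['origin'],np.array(s['rotation']))
st()
E
```

```text
scene 535.2548183108892 309.2576004391912 235.87970089000643 -0.002297595231909108 [1373.93  175.45 1424.99] [0.41 0.48 1.71]
top 501.85542459267305 313.9447967269388 235.48995102425155 -0.002487429984205245 [ 404.4    34.95 1251.47] [ 0.08 -0.1  -1.6 ]
wrist 410.883430155253 322.5812109838179 238.4281846758862 0.0025798590545829 [ 293.18 -470.51  373.84] [-0.25  0.17 -1.13]
t 0.15 tcp [ 228.6 -500.1  403.8] R
 [[ 0.42 -0.91 -0.  ]
 [-0.91 -0.42  0.  ]
 [-0.   -0.   -1.  ]] F [ 0.5 -1.   0.7] op 85.63492700713526 q [-1.25  0.09  1.37 -0.    1.68 -0.1 ]
```

View pics/top0.png

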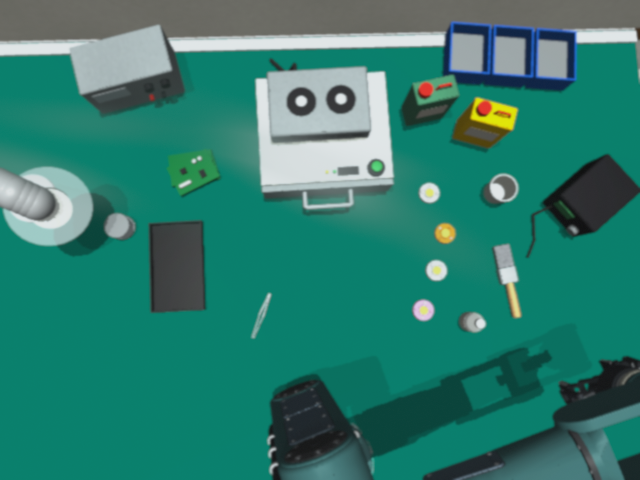

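View pics/scene0.png

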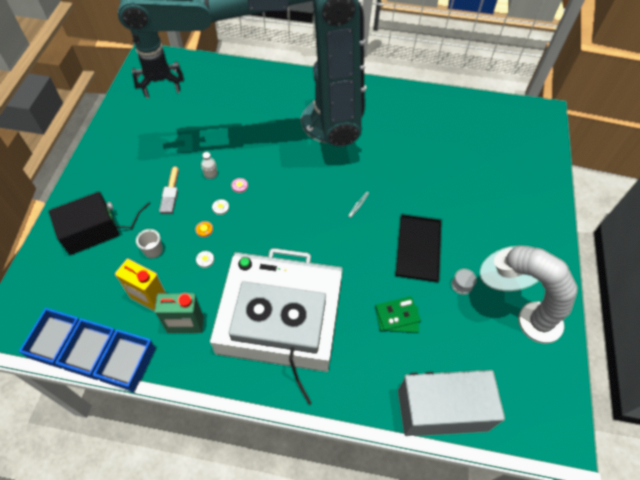

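Top view: the white modules are at (429,193) and (436,270). The look-alikes, orange (445,233) and pink (423,310), stay put. Handle is at about (328,205), button (376,167), tray (178,266). Scene view: white modules at (205,259) and (220,206).

```bash
cat >> h.py <<'E'
_old=snap
def snap(n,f=None):
    s=_old(n,f); s=dict(s); r=np.array(s['rotation'])
    if r.size==3: s['rotation']=R.from_rotvec(r).as_matrix()
    return s
def blobs(s,box,fn,amin=20):
    h=cv2.cvtColor(s['image'],cv2.COLOR_RGB2HSV); m=fn(h).astype(np.uint8)
    u0,v0,u1,v1=box; M=np.zeros_like(m); M[v0:v1,u0:u1]=m[v0:v1,u0:u1]
    n,l,stt,c=cv2.connectedComponentsWithStats(M)
    return [(c[i].round(1),stt[i,4],stt[i,2:4]) for i in range(1,n) if stt[i,4]>=amin]
E
python3 - <<'E'
from h import *
np.set_printoptions(suppress=True,precision=1)
t=snap('top'); s=snap('scene')
white=lambda h:(h[...,1]<70)&(h[...,2]>150)
green=lambda h:(h[...,0]>45)&(h[...,0]<80)&(h[...,1]>100)&(h[...,2]>60)
yel=lambda h:(h[...,0]>18)&(h[...,0]<40)&(h[...,1]>60)&(h[...,2]>150)
notg=lambda h:~((h[...,0]>65)&(h[...,0]<95)&(h[...,1]>120))
for nm,c,bt,bs,z in [('A',notg,(414,178,444,208),(192,246,218,272),5),('B',notg,(421,256,451,284),(208,196,232,219),5),]:
    a=blobs(t,bt,c,60);b=blobs(s,bs,c,60); print(nm,a,b)
    a=a[0][0];b=b[0][0]
    print(pl(t,*a,z),pl(s,*b,z),tri([(t,*a),(s,*b)]))
# coarse
for nm,a,b in [('button',(376,167),(245,263))]:
    print(nm,pl(t,*a,110),tri([(t,*a),(s,*b)]))
h=(cv2.cvtColor(t['image'],cv2.COLOR_RGB2HSV))
print('btn mask',blobs(t,(362,152,392,182),lambda h:(h[...,0]>40)&(h[...,0]<85)&(h[...,1]>90),30),blobs(s,(235,253,256,272),lambda h:(h[...,0]>40)&(h[...,0]<85)&(h[...,1]>90),30))
tb=blobs(t,(140,210,215,320),lambda h:h[...,2]<75,500);sb=blobs(s,(390,205,450,290),lambda h:h[...,2]<75,500)
print('tray',tb,sb,pl(t,*tb[0][0],9) if tb else 0)
for nm,c,z in [('tray c',(150,223),18),('',(203,222),18),('',(205,310),18),('',(152,311),18),('front L',(262,188),93),('front R',(392,183),93),('case backL',(256,78),100),('case backR',(385,72),100),('hL',(305,207),68),('hR',(352,205),68)]: print(nm,pl(t,*c,z))
I=t['image'];J=s['image']
A=cv2.resize(I[140:220,245:455],None,fx=3.8,fy=3.8,interpolation=cv2.INTER_CUBIC)
B=cv2.resize(J[235:305,190:400],None,fx=3.8,fy=3.8,interpolation=cv2.INTER_CUBIC)
cv2.imwrite('pics/c1.png',cv2.cvtColor(np.vstack([A,B])[:600],cv2.COLOR_RGB2BGR))
E
```

```text
A [(array([428.8, 192.5]), np.int32(387), array([23, 22], dtype=int32))] [(array([204.5, 258.8]), np.int32(259), array([19, 17], dtype=int32))]
[ 645.9 -277.7    5. ] [ 646.  -274.6    5. ] [ 645.7 -276.3    4.7]
B [(array([436., 270.]), np.int32(401), array([23, 23], dtype=int32))] [(array([220. , 206.4]), np.int32(224), array([18, 16], dtype=int32))]
[ 449.7 -285.     5. ] [ 449.5 -282.     5. ] [ 449.6 -283.4    5.3]
button [ 689.1 -131.4  110. ] [ 689.4 -129.4  107.4]
btn mask [(array([376.5, 166. ]), np.int32(109), array([12, 11], dtype=int32))] [(array([244.4, 262.1]), np.int32(81), array([10, 10], dtype=int32))]
tray [(array([176.6, 266.2]), np.int32(4707), array([56, 91], dtype=int32))] [(array([418.6, 248.2]), np.int32(2655), array([46, 67], dtype=int32))] [477.1 357.1   9. ]
tray c [585.2 420.5  18. ]
 [584.1 289.8  18. ]
 [368.3 285.9  18. ]
 [369.6 414.   18. ]
front L [649.9 136.   93. ]
front R [ 653.9 -170.    93. ]
case backL [916.4 145.1 100. ]
case backR [ 924.1 -164.5  100. ]
hL [606.4  36.4  68. ]
hR [608.2 -76.1  68. ]
```

View pics/c1.png

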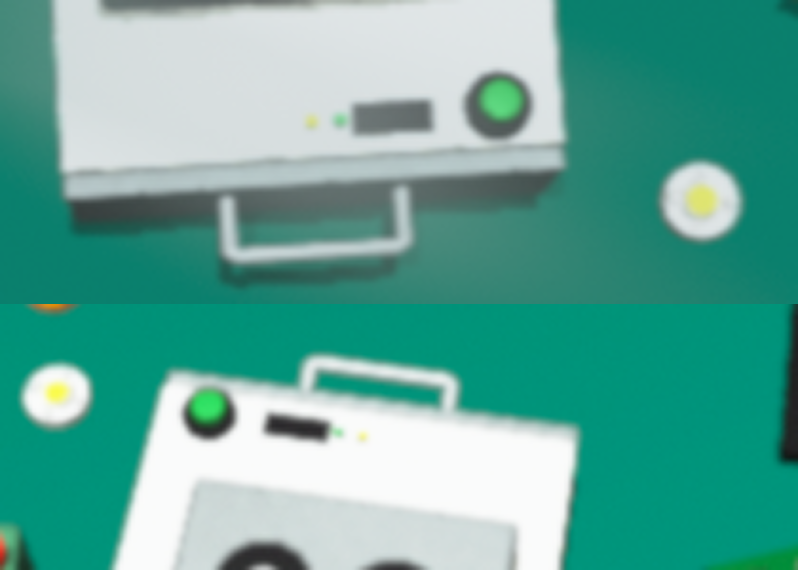

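Two uncured white modules are located, at about z 5. Next I'll go above the handle with the jaws along the box's x.

```bash
cat >> h.py <<'E'
def plan(p,yaw,n,op,down=True):
    """rows to reach tcp p with tool x at world yaw (deg), tool z down"""
    s=robot.read_state(); p0=np.array(s['tcp_pos']);R0=R.from_rotvec(s['tool_rot'])
    y=np.radians(yaw); T=R.from_matrix(np.array([[np.cos(y),np.sin(y),0],[np.sin(y),-np.cos(y),0],[0,0,-1]]))
    rv=(R0.inv()*T).as_rotvec()/n; rows=[]; Rk=R0
    for k in range(n):
        d=Rk.inv().apply((np.array(p)-p0)/n)/10
        rows.append([op]+[round(float(x),2) for x in d]+[round(float(x),1) for x in np.degrees(rv)]); Rk=Rk*R.from_rotvec(rv)
    print(np.round(p0,1),'F',np.round(s['contact_force'],1),'op',round(s['opening'],1),'t',round(s['clock'],1)); print(rows)
E
python3 - <<'E'
from h import *
plan([560,-19,400],1,20,5)
E
```

```text
[ 228.7 -500.2  404.2] F [ 0.1 -0.2  0.7] op 85.2 t 0.2
[[5, -1.5, -2.51, 0.02, -0.0, 0.0, -3.3], [5, -1.35, -2.59, 0.02, -0.0, 0.0, -3.3], [5, -1.2, -2.66, 0.02, -0.0, 0.0, -3.3], [5, -1.04, -2.73, 0.02, -0.0, 0.0, -3.3], [5, -0.88, -2.78, 0.02, -0.0, 0.0, -3.3], [5, -0.72, -2.83, 0.02, -0.0, 0.0, -3.3], [5, -0.55, -2.87, 0.02, -0.0, 0.0, -3.3], [5, -0.39, -2.9, 0.02, -0.0, 0.0, -3.3], [5, -0.22, -2.91, 0.02, -0.0, 0.0, -3.3], [5, -0.05, -2.92, 0.02, -0.0, 0.0, -3.3], [5, 0.12, -2.92, 0.02, -0.0, 0.0, -3.3], [5, 0.29, -2.91, 0.02, -0.0, 0.0, -3.3], [5, 0.46, -2.89, 0.02, -0.0, 0.0, -3.3], [5, 0.62, -2.85, 0.02, -0.0, 0.0, -3.3], [5, 0.79, -2.81, 0.02, -0.0, 0.0, -3.3], [5, 0.95, -2.76, 0.02, -0.0, 0.0, -3.3], [5, 1.11, -2.7, 0.02, -0.0, 0.0, -3.3], [5, 1.26, -2.63, 0.02, -0.0, 0.0, -3.3], [5, 1.41, -2.56, 0.02, -0.0, 0.0, -3.3], [5, 1.56, -2.47, 0.02, -0.0, 0.0, -3.3]]
```

Request:
{"api": "apply_moves", "payload": {
  "targets": [
    [5,-1.5,-2.5,0,0,0,-3.3],
    [5,-1.35,-2.6,0,0,0,-3.3],
    [5,-1.2,-2.65,0,0,0,-3.3],
    [5,-1.05,-2.7,0,0,0,-3.3],
    [5,-0.9,-2.8,0,0,0,-3.3],
    [5,-0.7,-2.8,0,0,0,-3.3],
    [5,-0.55,-2.9,0,0,0,-3.3],
    [5,-0.4,-2.9,0,0,0,-3.3],
    [5,-0.2,-2.9,0,0,0,-3.3],
    [5,-0.05,-2.9,0,0,0,-3.3]
  ],
  "grip_force": 30
}}

```text
clock: 1.5
tcp_pos: [396.1, -252.8, 402.5]
tool_rot: [-3.02, 0.855, 0.003]
contact_force: [0.5, 0.1, -0.5]
opening: 50.0
```

Request:
{"api": "apply_moves", "payload": {
  "targets": [
    [5,0.1,-2.9,0,0,0,-3.3],
    [5,0.3,-2.9,0,0,0,-3.3],
    [5,0.45,-2.9,0,0,0,-3.3],
    [5,0.6,-2.85,0,0,0,-3.3],
    [5,0.8,-2.8,0,0,0,-3.3],
    [5,0.95,-2.75,0,0,0,-3.3],
    [5,1.1,-2.7,0,0,0,-3.3],
    [5,1.25,-2.6,0,0,0,-3.3],
    [5,1.4,-2.55,0,0,0,-3.3],
    [5,1.55,-2.5,0,0,0,-3.3]
  ]
}}

```text
clock: 2.75
tcp_pos: [560.9, -0.7, 401.9]
tool_rot: [-3.138, -0.069, 0.004]
contact_force: [0.6, -0.2, 0.0]
opening: 49.9
```

```bash
python3 - <<'E'
from h import *
s=snap('wrist','w1.png'); print(s['origin'],s['rotation'].round(2)); st(); plan([607,-20,300],1,10,5)
E
```

```text
[557.03382411  70.76779156 372.33665669] [[ 1.   -0.04 -0.01]
 [ 0.04  0.96  0.28]
 [-0.   -0.28  0.96]]
t 2.8 tcp [562.1   2.  401.5] R
 [[ 0.999  0.049 -0.001]
 [ 0.049 -0.999  0.006]
 [-0.001 -0.006 -1.   ]] F [0.9 1.4 0.6] op 50.12924606952643 q [-0.1   0.12  1.35  0.01  1.68 -0.15]
[562.1   2.  401.5] F [0.9 1.4 0.6] op 50.1 t 2.8
[[5, 0.44, 0.25, 1.01, -0.0, 0.0, 0.2], [5, 0.44, 0.25, 1.01, -0.0, 0.0, 0.2], [5, 0.44, 0.24, 1.01, -0.0, 0.0, 0.2], [5, 0.44, 0.24, 1.01, -0.0, 0.0, 0.2], [5, 0.44, 0.24, 1.01, -0.0, 0.0, 0.2], [5, 0.44, 0.24, 1.01, -0.0, 0.0, 0.2], [5, 0.44, 0.24, 1.01, -0.0, 0.0, 0.2], [5, 0.44, 0.23, 1.01, -0.0, 0.0, 0.2], [5, 0.44, 0.23, 1.01, -0.0, 0.0, 0.2], [5, 0.44, 0.23, 1.01, -0.0, 0.0, 0.2]]
```

View pics/w1.png

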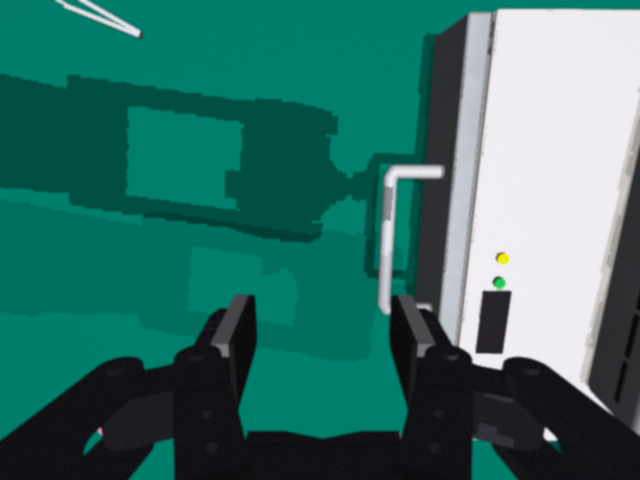

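The wrist view shows the handle bar from (392,178) to (386,305). The drawer front's top edge runs (468,15)–(440,345).

```bash
python3 - <<'E'
from h import *
np.set_printoptions(suppress=True,precision=1)
s=snap('wrist'); t=snap('top'); sc=snap('scene')
a,b=(391,174),(386,308)
print('h z68',pl(s,*a,68),pl(s,*b,68))
print('tri',tri([(s,*a),(sc,309.7,255.)]),tri([(s,*b),(sc,272.1,249.7)]))
print('tri top',tri([(s,*a),(t,305,207.1)]),tri([(s,*b),(t,351.6,204.5)]))
for p in [(468,15),(440,345)]: print('front93',pl(s,*p,93))
for p in [(492,12),(462,345)]: print('back93',pl(s,*p,93))
E
```

```text
h z68 [609.9  38.4  68. ] [616.2 -69.4  68. ]
tri [609.1  41.   73.3] [614.6 -67.1  75. ]
tri top [610.9  36.5  51.2] [615.6 -76.5  52.6]
front93 [643.4 139.9  93. ]
front93 [655.4 -86.3  93. ]
back93 [657.8 142.2  93. ]
back93 [672.1 -85.4  93. ]
```

Request:
{"api": "apply_moves", "payload": {
  "targets": [
    [3.2,1,0.4,2,0,0,0],
    [3.2,1,0.4,2,0,0,0],
    [3.2,1,0.4,2,0,0,0],
    [3.2,1,0.4,2,0,0,0],
    [3.2,1,0.4,2,0,0,0],
    [3.2,0,0,0,0,0,0],
    [3.2,0,0,0,0,0,0],
    [3.2,0,0,0,0,0,0],
    [3.2,0,0,0,0,0,0],
    [3.2,0,0,0,0,0,0]
  ]
}}

```text
clock: 4.2
tcp_pos: [612.3, -24.7, 295.0]
tool_rot: [-3.14, -0.055, 0.005]
contact_force: [-0.4, 0.9, -0.1]
opening: 31.9
```

```bash
python3 - <<'E'
from h import *
s=snap('wrist','w2.png'); plan([613,-15.5,223],3,8,3.2)
E
```

```text
[612.3 -24.7 295. ] F [-0.2 -0.2  0.4] op 31.8 t 4.2
[[3.2, 0.02, -0.11, 0.9, -0.0, 0.0, -0.1], [3.2, 0.02, -0.11, 0.9, -0.0, 0.0, -0.1], [3.2, 0.01, -0.11, 0.9, -0.0, 0.0, -0.1], [3.2, 0.01, -0.11, 0.9, -0.0, 0.0, -0.1], [3.2, 0.01, -0.11, 0.9, -0.0, 0.0, -0.1], [3.2, 0.01, -0.11, 0.9, -0.0, 0.0, -0.1], [3.2, 0.01, -0.11, 0.9, -0.0, 0.0, -0.1], [3.2, 0.01, -0.11, 0.9, -0.0, 0.0, -0.1]]
```

View pics/w2.png

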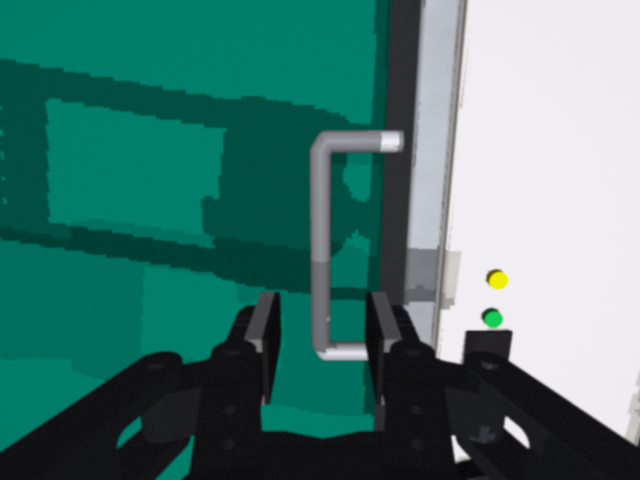

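The bar (320,145)–(321,345) sits centred between the fingers and is parallel to the pads. Descend and grip.

Request:
{"api": "apply_moves", "payload": {
  "targets": [
    [3.2,0,-0.1,1,0,0,0],
    [3.2,0,-0.1,1,0,0,0],
    [3.2,0,-0.1,1,0,0,0],
    [3.2,0,-0.1,1,0,0,0],
    [3.2,0,-0.1,1,0,0,0],
    [3.2,0,-0.1,1,0,0,0],
    [3.2,0,0,0.9,0,0,0],
    [3.2,0,0,0,0,0,0],
    [0,0,0,0,0,0,0],
    [0,0,0,0,0,0,0]
  ]
}}

```text
clock: 5.5
tcp_pos: [610.9, -17.9, 224.4]
tool_rot: [-3.14, -0.056, 0.008]
contact_force: [-5.2, -0.3, 5.5]
opening: 8.7
```

Request:
{"api": "apply_moves", "payload": {
  "targets": [
    [0,0,0,0,0,0,0],
    [0,0,0,0,0,0,0],
    [0,0,0,0,0,0,0],
    [0,-1,0,0,0,0,0],
    [0,-1,0,0,0,0,0],
    [0,-1,0,0,0,0,0],
    [0,0,0,0,0,0,0],
    [0,0,0,0,0,0,0],
    [0,0,0,0,0,0,0],
    [0,0,0,0,0,0,0]
  ]
}}

```text
clock: 6.75
tcp_pos: [581.2, -19.0, 224.5]
tool_rot: [-3.14, -0.056, -0.006]
contact_force: [1.3, -0.2, 1.3]
opening: 8.8
```

Request:
{"api": "apply_moves", "payload": {
  "targets": [
    [0,-1.4,0,0,0,0,0],
    [0,-1.4,0,0,0,0,0],
    [0,-1.4,0,0,0,0,0],
    [0,-1.4,0,0,0,0,0],
    [0,-1.4,0,0,0,0,0],
    [0,-1.4,0,0,0,0,0],
    [0,-1.4,0,0,0,0,0],
    [0,-1.4,0,0,0,0,0],
    [0,-1.4,0,0,0,0,0],
    [0,0,0,0,0,0,0]
  ]
}}

```text
clock: 8.0
tcp_pos: [450.0, -23.6, 224.4]
tool_rot: [-3.14, -0.056, -0.021]
contact_force: [-1.4, -0.8, 2.4]
opening: 8.6
```

Request:
{"api": "apply_moves", "payload": {
  "targets": [
    [0,-0.5,0,0,0,0,0],
    [0,-0.5,0,0,0,0,0],
    [0,-0.5,0,0,0,0,0],
    [0,-0.4,0,0,0,0,0],
    [0,-0.3,0,0,0,0,0],
    [0,-0.3,0,0,0,0,0],
    [0,0,0,0,0,0,0],
    [0,0,0,0,0,0,0],
    [0,0,0,0,0,0,0],
    [0,0,0,0,0,0,0]
  ]
}}

```text
clock: 9.25
tcp_pos: [426.2, -24.5, 224.3]
tool_rot: [-3.139, -0.055, -0.039]
contact_force: [4.2, 0.4, -0.5]
opening: 8.8
```

Request:
{"api": "apply_moves", "payload": {
  "targets": [
    [3.2,0,0,0,0,0,0],
    [3.2,0,0,0,0,0,0],
    [3.2,0,0,0,0,0,0],
    [3.2,0,0,-2,0,0,0],
    [3.2,0,0,-2,0,0,0],
    [3.2,0,0,-2,0,0,0],
    [3.2,0,0,-2,0,0,0],
    [3.2,0,0,-3,0,0,0],
    [3.2,0,0,-3,0,0,0],
    [3.2,0,0,-3,0,0,0]
  ]
}}

```text
clock: 10.5
tcp_pos: [419.2, -24.7, 391.5]
tool_rot: [-3.137, -0.055, 0.005]
contact_force: [0.0, -0.8, 0.3]
opening: 31.7
```

```bash
python3 - <<'E'
from h import *
plan([490,-22,420],-87.5,10,6.5)
E
```

```text
[419.2 -24.7 391.5] F [ 0.  -0.8  0.3] op 31.7 t 10.5
[[6.5, 0.71, -0.0, -0.29, -0.0, 0.0, 8.9], [6.5, 0.7, -0.11, -0.29, -0.0, 0.0, 8.9], [6.5, 0.67, -0.22, -0.29, -0.0, 0.0, 8.9], [6.5, 0.63, -0.32, -0.29, -0.0, 0.0, 8.9], [6.5, 0.57, -0.42, -0.29, -0.0, 0.0, 8.9], [6.5, 0.5, -0.5, -0.29, -0.0, 0.0, 8.9], [6.5, 0.42, -0.57, -0.29, -0.0, 0.0, 8.9], [6.5, 0.32, -0.63, -0.29, -0.0, 0.0, 8.9], [6.5, 0.22, -0.67, -0.29, -0.0, 0.0, 8.9], [6.5, 0.11, -0.7, -0.29, -0.0, 0.0, 8.9]]
```

Request:
{"api": "apply_moves", "payload": {
  "targets": [
    [6.5,0.7,0,-0.3,0,0,9],
    [6.5,0.7,-0.1,-0.3,0,0,9],
    [6.5,0.65,-0.2,-0.3,0,0,9],
    [6.5,0.65,-0.3,-0.3,0,0,9],
    [6.5,0.55,-0.4,-0.3,0,0,9],
    [6.5,0.5,-0.5,-0.3,0,0,9],
    [6.5,0.4,-0.55,-0.3,0,0,9],
    [6.5,0.3,-0.6,-0.3,0,0,9],
    [6.5,0.2,-0.65,-0.3,0,0,9],
    [6.5,0.1,-0.7,-0.3,0,0,9]
  ]
}}

```text
clock: 11.75
tcp_pos: [488.4, -24.4, 422.2]
tool_rot: [2.197, -2.238, -0.016]
contact_force: [0.1, -0.3, -0.8]
opening: 64.6
```

```bash
python3 - <<'E'
from h import *
s=snap('wrist','w3.png'); st()
E
```

```text
t 11.8 tcp [489.1 -24.5 422.4] R
 [[-0.022 -1.    -0.01 ]
 [-1.     0.022  0.003]
 [-0.003  0.01  -1.   ]] F [ 1.3  0.6 -0. ] op 64.74992436611393 q [-0.17 -0.05  1.47  0.    1.73  1.43]
```

View pics/w3.png

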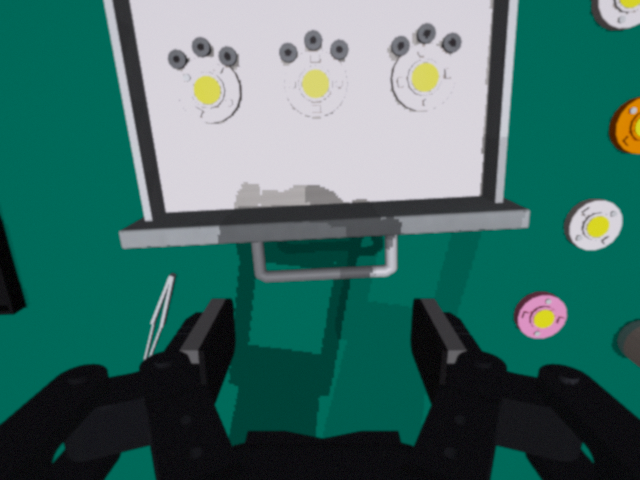

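Three cured modules are in the nests at (207,90), (316,83) and (425,77), with their pins on the far side. The drawer is open.

```bash
cat >> h.py <<'E'
yel=lambda h:(h[...,0]>22)&(h[...,0]<36)&(h[...,1]>70)&(h[...,2]>120)
E
python3 - <<'E'
from h import *
np.set_printoptions(suppress=True,precision=1)
s=snap('wrist'); t=snap('top','t3.png')
B=sorted(blobs(s,(150,40,480,120),yel,100),key=lambda b:b[0][0]); P=[]
for b in B: P.append(pl(s,*b[0],49)); print(b,P[-1])
P=np.array(P); d=P[0]-P[-1]; print('yaw',np.degrees(np.arctan2(-d[0],d[1])),'spacing',np.linalg.norm(d[:2])/2)
bt=sorted(blobs(t,(250,150,400,300),yel,5),key=lambda b:b[0][0]); print(bt)
for a,b in zip(B,bt): print(tri([(s,*a[0]),(t,*b[0])]))
for nm,c in [('A',(628,3)),('B',(598,227))]: print(nm,pl(s,*c,13))
# front top edge ends, z=93
for c in [(121,234),(528,211)]: print('front',pl(s,*c,93))
for c in [(260,273),(393,268)]: print('handle',pl(s,*c,68))
E
```

```text
(array([206.5,  91.5]), np.int32(583), array([26, 28], dtype=int32)) [577.9  66.   49. ]
(array([314.6,  84.9]), np.int32(568), array([26, 28], dtype=int32)) [581.1 -19.2  49. ]
(array([424. ,  78.2]), np.int32(592), array([27, 29], dtype=int32)) [ 584.1 -104.5   49. ]
yaw 2.0760957335781347 spacing 85.31311472405575
[(array([293.5, 220.9]), np.int32(41), array([8, 7], dtype=int32))]
[577.1  65.5  49.8]
A [ 640.5 -276.2   13. ]
B [ 450.5 -285.    13. ]
front [475.2 129.7  93. ]
front [ 487.  -176.4   93. ]
handle [431.5  30.6  68. ]
handle [433.9 -81.7  68. ]
```

```bash
python3 - <<'E'
from h import *
plan([574,65.8,280],-87.9,8,6.5)
E
```

```text
[488.4 -24.4 422.2] F [-0.9  0.   0.4] op 64.8 t 11.9
[[6.5, -1.13, -1.08, 1.77, 0.1, 0.0, -0.3], [6.5, -1.13, -1.08, 1.77, 0.1, 0.0, -0.3], [6.5, -1.12, -1.09, 1.77, 0.1, 0.0, -0.3], [6.5, -1.12, -1.09, 1.77, 0.1, 0.0, -0.3], [6.5, -1.11, -1.09, 1.77, 0.1, 0.0, -0.3], [6.5, -1.1, -1.1, 1.77, 0.1, 0.0, -0.3], [6.5, -1.1, -1.1, 1.77, 0.1, 0.0, -0.3], [6.5, -1.09, -1.11, 1.78, 0.1, 0.0, -0.3]]
```

Request:
{"api": "apply_moves", "payload": {
  "targets": [
    [6.5,-1.1,-1.1,1.8,0.1,0,-0.3],
    [6.5,-1.1,-1.1,1.8,0.1,0,-0.3],
    [6.5,-1.1,-1.1,1.8,0.1,0,-0.3],
    [6.5,-1.1,-1.1,1.8,0.1,0,-0.3],
    [6.5,-1.1,-1.1,1.8,0.1,0,-0.3],
    [6.5,-1.1,-1.1,1.8,0,0,-0.3],
    [6.5,-1.1,-1.1,1.8,0,0,-0.3],
    [6.5,-1.1,-1.1,1.8,0,0,-0.3],
    [6.5,0,0,0,0,0,0],
    [6.5,0,0,0,0,0,0]
  ]
}}

```text
clock: 13.15
tcp_pos: [576.4, 69.5, 269.9]
tool_rot: [2.271, -2.166, -0.008]
contact_force: [0.8, -0.6, -0.4]
opening: 65.2
```

```bash
python3 - <<'E'
from h import *
s=snap('wrist','w4.png'); plan([574,65.8,207.5],-87.9,8,6.5)
B=blobs(s,(100,150,560,480),yel,100)
for b in B: print(b,pl(s,*b[0],49))
E
```

```text
[576.3  69.5 269.8] F [-0.1  0.3  0.5] op 65.3 t 13.2
[[6.5, 0.05, 0.03, 0.78, 0.0, 0.0, 0.1], [6.5, 0.05, 0.03, 0.78, 0.0, 0.0, 0.1], [6.5, 0.05, 0.03, 0.78, 0.0, 0.0, 0.1], [6.5, 0.05, 0.03, 0.78, 0.0, 0.0, 0.1], [6.5, 0.05, 0.03, 0.78, 0.0, 0.0, 0.1], [6.5, 0.05, 0.03, 0.78, 0.0, 0.0, 0.1], [6.5, 0.04, 0.03, 0.78, 0.0, 0.0, 0.1], [6.5, 0.04, 0.03, 0.78, 0.0, 0.0, 0.1]]
(array([504.8, 265.1]), np.int32(1371), array([44, 41], dtype=int32)) [580.7105228  -20.05386303  49.        ]
```

View pics/w4.png

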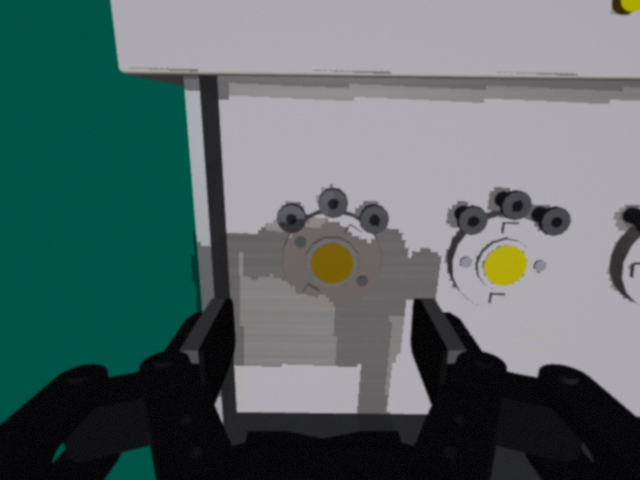

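Module 1 is at (332,262) between the fingers, and the left wall edge is at (217,150). The middle module's position repeats to within 1 mm. Descend.

Request:
{"api": "apply_moves", "payload": {
  "targets": [
    [6.3,0.05,0.03,0.8,0,0,0.1],
    [6.3,0.05,0.03,0.8,0,0,0.1],
    [6.3,0.05,0.03,0.8,0,0,0.1],
    [6.3,0.05,0.03,0.8,0,0,0.1],
    [6.3,0.05,0.03,0.8,0,0,0.1],
    [6.3,0.05,0.03,0.8,0,0,0.1],
    [6.3,0.05,0.03,0.6,0,0,0],
    [6.3,0,0,0.5,0,0,0],
    [6.3,0,0,0,0,0,0],
    [6.3,0,0,0,0,0,0]
  ]
}}

```text
clock: 14.45
tcp_pos: [573.7, 64.6, 208.4]
tool_rot: [2.258, -2.182, -0.005]
contact_force: [-0.1, -0.4, -0.3]
opening: 62.9
```

```bash
python3 - <<'E'
from h import *
plan([574,65.8,207.5],-87.9,1,6.3)
E
```

```text
[573.7  64.6 208.4] F [-0.1 -0.4 -0.3] op 62.9 t 14.4
[[6.3, -0.11, -0.03, 0.09, 0.2, 0.1, -0.1]]
```

Close, slide out along −x, then lift.

Request:
{"api": "apply_moves", "payload": {
  "targets": [
    [6.3,-0.1,0,0.1,0,0,0],
    [4,0,0,0,0,0,0],
    [4,0,0,0,0,0,0],
    [4,0,0,0,0,0,0],
    [4,0,0,0,0,0,0],
    [4,0,0.5,0,0,0,0],
    [4,0,0.5,0,0,0,0],
    [4,0,0.5,0,0,0,0],
    [4,0,0.4,0,0,0,0],
    [4,0,0,0,0,0,0]
  ]
}}

```text
clock: 15.7
tcp_pos: [553.3, 65.1, 208.2]
tool_rot: [2.259, -2.182, -0.003]
contact_force: [-0.5, 0.5, 0.0]
opening: 48.3
```

Request:
{"api": "apply_moves", "payload": {
  "targets": [
    [4,0,0,-0.5,0,0,0],
    [4,0,0,-0.5,0,0,0],
    [4,0,0,-1,0,0,0],
    [4,0,0,-1,0,0,0],
    [4,0,0,-1,0,0,0],
    [4,0,0,-1,0,0,0],
    [4,0,0,-1,0,0,0],
    [4,0,0,-1,0,0,0],
    [4,0,0,-1,0,0,0],
    [4,0,0,0,0,0,0]
  ]
}}

```text
clock: 16.95
tcp_pos: [554.0, 65.0, 295.4]
tool_rot: [-2.258, 2.182, 0.0]
contact_force: [0.6, -0.3, -1.1]
opening: 48.0
```

```bash
python3 - <<'E'
from h import *
s=snap('wrist','w5.png'); plan([543,350,270],-90,10,4)
E
```

```text
[553.8  65.  294.8] F [ 0.7  0.4 -0. ] op 48.8 t 17.0
[[4, -2.85, 0.01, 0.25, -0.0, 0.0, 0.2], [4, -2.85, 0.02, 0.25, -0.0, 0.0, 0.2], [4, -2.85, 0.03, 0.25, -0.0, 0.0, 0.2], [4, -2.85, 0.04, 0.25, -0.0, 0.0, 0.2], [4, -2.85, 0.05, 0.25, -0.0, 0.0, 0.2], [4, -2.85, 0.06, 0.25, -0.0, 0.0, 0.2], [4, -2.85, 0.07, 0.25, -0.0, 0.0, 0.2], [4, -2.85, 0.08, 0.25, -0.0, 0.0, 0.2], [4, -2.85, 0.09, 0.25, -0.0, 0.0, 0.2], [4, -2.85, 0.1, 0.25, -0.0, 0.0, 0.2]]
```

View pics/w5.png

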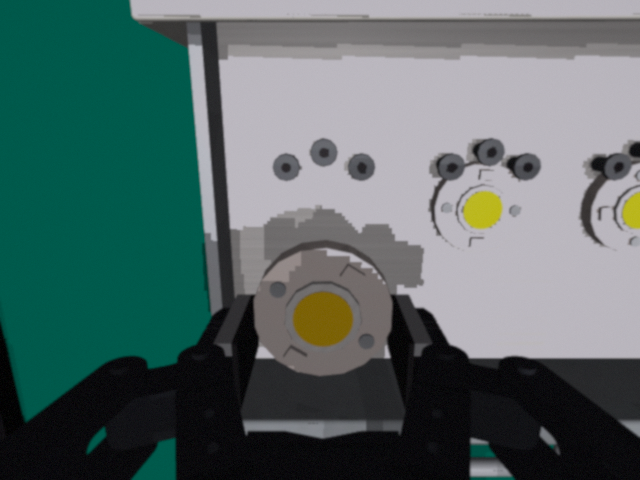

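Module 1 is held with its raised centre at (322,318). Its nest is empty and the other two are untouched. Carry it to the tray.

Request:
{"api": "apply_moves", "payload": {
  "targets": [
    [4,-2.9,0,0.2,0,0,0.2],
    [4,-2.9,0,0.2,0,0,0.2],
    [4,-2.9,0,0.2,0,0,0.2],
    [4,-2.9,0.1,0.2,0,0,0.2],
    [4,-2.9,0.1,0.2,0,0,0.2],
    [4,-2.9,0.1,0.2,0,0,0.2],
    [4,-2.9,0.1,0.2,0,0,0.2],
    [4,-2.9,0.1,0.2,0,0,0.2],
    [4,-2.8,0.1,0.2,0,0,0.2],
    [4,-2.8,0.1,0.2,0,0,0.2]
  ]
}}

```text
clock: 18.25
tcp_pos: [540.3, 359.0, 265.8]
tool_rot: [2.205, -2.22, -0.01]
contact_force: [0.0, -1.0, -0.4]
opening: 48.9
```

```bash
python3 - <<'E'
from h import *
t=snap('top'); tb=blobs(t,(140,200,220,320),lambda h:h[...,2]<60,500); print(tb)
plan([541,354,178],-88.5,8,4)
E
```

```text
[(array([181.5, 253. ]), np.int32(2356), array([ 62, 120], dtype=int32))]
[539.5 362.2 265.2] F [-0.9  1.9 -0.8] op 48.1 t 18.3
[[4, 0.1, -0.03, 1.09, 0.1, -0.0, -0.2], [4, 0.1, -0.03, 1.09, 0.1, -0.0, -0.2], [4, 0.1, -0.03, 1.09, 0.1, -0.0, -0.2], [4, 0.1, -0.03, 1.09, 0.1, -0.0, -0.2], [4, 0.1, -0.03, 1.09, 0.1, -0.0, -0.2], [4, 0.1, -0.02, 1.09, 0.1, -0.0, -0.2], [4, 0.1, -0.02, 1.09, 0.1, -0.0, -0.2], [4, 0.1, -0.02, 1.09, 0.1, -0.0, -0.2]]
```

Request:
{"api": "apply_moves", "payload": {
  "targets": [
    [4,0.1,0,1.1,0.1,0,-0.2],
    [4,0.1,0,1.1,0.1,0,-0.2],
    [4,0.1,0,1.1,0,0,-0.2],
    [4,0.1,0,1.1,0,0,-0.2],
    [4,0.1,0,1.1,0,0,-0.2],
    [4,0.1,0,1.1,0,0,-0.2],
    [4,0.1,0,0.9,0,0,0],
    [4,0,0,0.5,0,0,0],
    [4,0,0,0,0,0,0],
    [4,0,0,0,0,0,0]
  ]
}}

```text
clock: 19.55
tcp_pos: [538.4, 352.0, 177.2]
tool_rot: [2.231, -2.194, -0.011]
contact_force: [0.6, 0.1, -1.1]
opening: 48.5
```

```bash
python3 - <<'E'
from h import *
plan([541,354,177],-88.5,1,4)
E
```

```text
[538.4 352.  177.2] F [ 0.6  0.1 -1.1] op 48.5 t 19.6
[[4, -0.19, -0.26, 0.02, 0.8, -0.2, -0.5]]
```

Request:
{"api": "apply_moves", "payload": {
  "targets": [
    [4,0,0,0.1,0.5,0,0],
    [6.3,0,0,0,0,0,0],
    [6.3,0,0,0,0,0,0],
    [6.3,0,0,0,0,0,0],
    [6.3,0,0,-0.5,0,0,0],
    [6.3,0,0,-1.5,0,0,0],
    [6.3,0,0,-2.5,0,0,0],
    [6.3,0,0,-2.5,0,0,0],
    [6.3,0,0,-2.5,0,0,0],
    [6.3,0,0,-2,0,0,0]
  ]
}}

```text
clock: 20.8
tcp_pos: [538.8, 352.6, 299.6]
tool_rot: [2.238, -2.201, 0.001]
contact_force: [-0.2, 0.1, -0.7]
opening: 62.8
```

```bash
python3 - <<'E'
from h import *
s=snap('wrist'); b=blobs(s,(100,100,560,400),yel,100); print([(x,pl(s,*x[0],17)) for x in b])
plan([577,-19.3,270],-87.9,12,6.3)
E
```

```text
[((array([323. , 227.8]), np.int32(839), array([33, 32], dtype=int32)), array([542.14170709, 351.58542699,  17.        ]))]
[539.4 352.9 303.4] F [0.4 0.5 2.3] op 62.8 t 20.9
[[6.3, 3.11, -0.26, 0.28, -0.0, 0.0, -0.1], [6.3, 3.11, -0.25, 0.28, -0.0, 0.0, -0.1], [6.3, 3.11, -0.25, 0.28, -0.0, 0.0, -0.1], [6.3, 3.11, -0.24, 0.28, -0.0, 0.0, -0.1], [6.3, 3.11, -0.24, 0.28, -0.0, 0.0, -0.1], [6.3, 3.11, -0.23, 0.28, -0.0, 0.0, -0.1], [6.3, 3.11, -0.23, 0.28, -0.0, 0.0, -0.1], [6.3, 3.11, -0.22, 0.28, -0.0, 0.0, -0.1], [6.3, 3.11, -0.22, 0.28, -0.0, 0.0, -0.1], [6.3, 3.11, -0.21, 0.28, -0.0, 0.0, -0.1], [6.3, 3.11, -0.21, 0.28, -0.0, 0.0, -0.1], [6.3, 3.11, -0.2, 0.28, -0.0, 0.0, -0.1]]
```

Request:
{"api": "apply_moves", "payload": {
  "targets": [
    [6.3,3.8,-0.3,0,0,0,-0.1],
    [6.3,3.8,-0.3,0,0,0,-0.1],
    [6.3,3.8,-0.3,0,0,0,-0.1],
    [6.3,3.8,-0.3,0.3,0,0,-0.1],
    [6.3,3.8,-0.3,0.3,0,0,-0.1],
    [6.3,3.8,-0.3,0.4,0,0,-0.1],
    [6.3,3.8,-0.3,0.5,0,0,-0.1],
    [6.3,3.8,-0.2,0.5,0,0,-0.1],
    [6.3,3.8,-0.2,0.5,0,0,-0.1],
    [6.3,2.4,-0.2,0.5,0,0,-0.1]
  ]
}}

```text
clock: 22.1
tcp_pos: [577.2, -21.1, 280.9]
tool_rot: [-2.253, 2.165, -0.018]
contact_force: [0.0, 0.5, -0.0]
opening: 63.1
```

```bash
python3 - <<'E'
from h import *
s=snap('wrist'); b=blobs(s,(0,100,640,400),yel,100); print([(x,pl(s,*x[0],49)) for x in b])
plan([577,-19.3,207.5],-87.9,8,6.3)
E
```

```text
[((array([485. , 262.9]), np.int32(1237), array([41, 39], dtype=int32)), array([ 583.74011265, -104.94896521,   49.        ]))]
[577.4 -23.5 280.1] F [ 0.2 -2.2 -0.2] op 63.3 t 22.1
[[6.3, -0.05, 0.02, 0.91, -0.1, 0.0, 0.0], [6.3, -0.05, 0.02, 0.91, -0.1, 0.0, 0.0], [6.3, -0.05, 0.02, 0.91, -0.1, 0.0, 0.0], [6.3, -0.05, 0.01, 0.91, -0.1, 0.0, 0.0], [6.3, -0.05, 0.01, 0.91, -0.1, 0.0, 0.0], [6.3, -0.05, 0.01, 0.91, -0.1, 0.0, 0.0], [6.3, -0.05, 0.01, 0.91, -0.1, 0.0, 0.0], [6.3, -0.05, 0.0, 0.91, -0.1, 0.0, 0.0]]
```

Request:
{"api": "apply_moves", "payload": {
  "targets": [
    [6.3,-0.05,0,0.9,-0.1,0,0],
    [6.3,-0.05,0,0.9,-0.1,0,0],
    [6.3,-0.05,0,0.9,-0.1,0,0],
    [6.3,-0.05,0,0.9,0,0,0],
    [6.3,-0.05,0,0.9,0,0,0],
    [6.3,-0.05,0,0.9,0,0,0],
    [6.3,-0.05,0,0.9,0,0,0],
    [6.3,0,0,0.5,0,0,0],
    [6.3,0,0,0,0,0,0],
    [6.3,0,0,0,0,0,0]
  ]
}}

```text
clock: 23.4
tcp_pos: [578.0, -17.1, 207.4]
tool_rot: [-2.258, 2.169, -0.012]
contact_force: [-0.6, 0.3, 0.4]
opening: 63.1
```

```bash
sed -i 's/h\[...,2\]>120)$/h[...,2]>70)/' h.py; python3 - <<'E'
from h import *
plan([577,-19.3,207.5],-87.9,1,6.3)
s=snap('wrist'); b=blobs(s,(150,100,500,400),yel,100); print([(x,pl(s,*x[0],49)) for x in b])
E
```

```text
[578.  -17.1 207.4] F [-0.6  0.3  0.4] op 63.1 t 23.4
[[6.3, 0.22, 0.1, -0.01, -0.7, 0.1, 0.2]]
[((array([330.3, 329. ]), np.int32(2361), array([58, 53], dtype=int32)), array([580.44014282, -19.58199762,  49.        ]))]
```

Centred to 1 mm after a small correction. Grip, slide, lift.

Request:
{"api": "apply_moves", "payload": {
  "targets": [
    [6.3,0.2,0.1,0,-0.5,0,0],
    [4,0,0,0,0,0,0],
    [4,0,0,0,0,0,0],
    [4,0,0,0,0,0,0],
    [4,0,0,0,0,0,0],
    [4,0,0.5,0,0,0,0],
    [4,0,0.5,0,0,0,0],
    [4,0,0.5,0,0,0,0],
    [4,0,0.4,0,0,0,0],
    [4,0,0,0,0,0,0]
  ]
}}

```text
clock: 24.7
tcp_pos: [556.7, -20.2, 208.5]
tool_rot: [-2.262, 2.173, -0.004]
contact_force: [0.1, -1.2, -0.1]
opening: 48.2
```

Request:
{"api": "apply_moves", "payload": {
  "targets": [
    [4,0,0,-0.5,0,0,0],
    [4,0,0,-0.5,0,0,0],
    [4,0,0,-1,0,0,0],
    [4,0,0,-1,0,0,0],
    [4,0,0,-1,0,0,0],
    [4,0,0,-1,0,0,0],
    [4,0,0,-1,0,0,0],
    [4,0,0,-1,0,0,0],
    [4,0,0,-1,0,0,0],
    [4,0,0,0,0,0,0]
  ]
}}

```text
clock: 25.95
tcp_pos: [556.7, -20.4, 295.6]
tool_rot: [-2.261, 2.172, -0.007]
contact_force: [1.3, 0.2, -0.1]
opening: 48.2
```

```bash
python3 - <<'E'
from h import *
s=snap('wrist'); b=blobs(s,(0,100,640,400),yel,100); print([(x,pl(s,*x[0],49)) for x in b])
plan([474,353,270],-88.5,10,4)
E
```

```text
[((array([481.3, 212.8]), np.int32(1185), array([40, 38], dtype=int32)), array([ 583.87659375, -104.89383202,   49.        ])), ((array([322.5, 321.8]), np.int32(2347), array([58, 53], dtype=int32)), array([515.3746898 , -21.92276564,  49.        ]))]
[556.5 -20.4 294.8] F [ 0.1 -0.3 -1.5] op 48.6 t 26.0
[[4, -3.76, 0.68, 0.25, -0.0, 0.0, 0.1], [4, -3.76, 0.68, 0.25, -0.0, 0.0, 0.1], [4, -3.76, 0.69, 0.25, -0.0, 0.0, 0.1], [4, -3.76, 0.69, 0.25, -0.0, 0.0, 0.1], [4, -3.76, 0.7, 0.25, -0.0, 0.0, 0.1], [4, -3.76, 0.7, 0.25, -0.0, 0.0, 0.1], [4, -3.76, 0.71, 0.25, -0.0, 0.0, 0.1], [4, -3.76, 0.71, 0.25, -0.0, 0.0, 0.1], [4, -3.76, 0.72, 0.25, -0.0, 0.0, 0.1], [4, -3.76, 0.72, 0.25, -0.0, 0.0, 0.1]]
```

Request:
{"api": "apply_moves", "payload": {
  "targets": [
    [4,-3.8,0.7,0.3,0,0,0.1],
    [4,-3.8,0.7,0.3,0,0,0.1],
    [4,-3.8,0.7,0.3,0,0,0.1],
    [4,-3.8,0.7,0.3,0,0,0.1],
    [4,-3.8,0.7,0.3,0,0,0.1],
    [4,-3.8,0.7,0.2,0,0,0.1],
    [4,-3.8,0.7,0.2,0,0,0],
    [4,-3.8,0.7,0.2,0,0,0],
    [4,-3.8,0.7,0.2,0,0,0],
    [4,-2.6,0.6,0.2,0,0,0]
  ]
}}

```text
clock: 27.25
tcp_pos: [472.5, 353.9, 261.9]
tool_rot: [2.245, -2.192, -0.002]
contact_force: [1.2, -0.5, -0.7]
opening: 48.5
```

```bash
python3 - <<'E'
from h import *
plan([475,353,177],-88.5,8,4)
E
```

```text
[472.5 353.9 261.9] F [ 1.2 -0.5 -0.7] op 48.5 t 27.2
[[4, 0.01, -0.04, 1.06, 0.0, -0.0, -0.0], [4, 0.01, -0.03, 1.06, 0.0, -0.0, -0.0], [4, 0.01, -0.03, 1.06, 0.0, -0.0, -0.0], [4, 0.01, -0.03, 1.06, 0.0, -0.0, -0.0], [4, 0.01, -0.03, 1.06, 0.0, -0.0, -0.0], [4, 0.01, -0.03, 1.06, 0.0, -0.0, -0.0], [4, 0.01, -0.03, 1.06, 0.0, -0.0, -0.0], [4, 0.01, -0.03, 1.06, 0.0, -0.0, -0.0]]
```

Request:
{"api": "apply_moves", "payload": {
  "targets": [
    [4,0.1,0,1.1,0,0,0],
    [4,0,0,1.1,0,0,0],
    [4,0,0,1.1,0,0,0],
    [4,0,0,1.1,0,0,0],
    [4,0,0,1.1,0,0,0],
    [4,0,0,1.1,0,0,0],
    [4,0,0,0.8,0,0,0],
    [4,0,0,0.4,0,0,0],
    [4,0,0,0,0,0,0],
    [4,0,0,0,0,0,0]
  ]
}}

```text
clock: 28.5
tcp_pos: [472.1, 350.8, 177.0]
tool_rot: [2.24, -2.19, -0.002]
contact_force: [0.6, -0.6, -0.5]
opening: 48.5
```

```bash
python3 - <<'E'
from h import *
plan([475,353,177],-88.5,1,4)
E
```

```text
[472.1 350.8 177. ] F [ 0.6 -0.6 -0.5] op 48.5 t 28.5
[[4, -0.22, -0.29, -0.0, 0.4, -0.3, -0.2]]
```

Request:
{"api": "apply_moves", "payload": {
  "targets": [
    [4,0,0,0.1,0,0,0],
    [6.3,0,0,0,0,0,0],
    [6.3,0,0,0,0,0,0],
    [6.3,0,0,0,0,0,0],
    [6.3,0,0,-0.5,0,0,0],
    [6.3,0,0,-1.5,0,0,0],
    [6.3,0,0,-2.5,0,0,0],
    [6.3,0,0,-2.5,0,0,0],
    [6.3,0,0,-2.5,0,0,0],
    [6.3,0,0,-1.5,0,0,0]
  ]
}}

```text
clock: 29.75
tcp_pos: [472.9, 351.5, 293.5]
tool_rot: [2.243, -2.191, -0.001]
contact_force: [-0.1, 0.6, 0.6]
opening: 63.0
```

```bash
python3 - <<'E'
from h import *
s=snap('wrist'); b=blobs(s,(0,0,640,400),yel,100); print([(x[1],pl(s,*x[0],17)) for x in b])
plan([580,-105,275],-87.9,10,6.3)
E
```

```text
[(np.int32(848), array([473.73101145, 349.87506742,  17.        ]))]
[473.3 351.7 295.6] F [-0.1  0.1  1.4] op 63.3 t 29.8
[[6.3, 4.59, -0.96, 0.21, 0.0, -0.0, -0.1], [6.3, 4.59, -0.96, 0.21, 0.0, -0.0, -0.1], [6.3, 4.59, -0.95, 0.21, 0.0, -0.0, -0.1], [6.3, 4.59, -0.94, 0.21, 0.0, -0.0, -0.1], [6.3, 4.6, -0.94, 0.21, 0.0, -0.0, -0.1], [6.3, 4.6, -0.93, 0.21, 0.0, -0.0, -0.1], [6.3, 4.6, -0.92, 0.21, 0.0, -0.0, -0.1], [6.3, 4.6, -0.92, 0.21, 0.0, -0.0, -0.1], [6.3, 4.6, -0.91, 0.21, 0.0, -0.0, -0.1], [6.3, 4.6, -0.91, 0.21, 0.0, -0.0, -0.1]]
```

Request:
{"api": "apply_moves", "payload": {
  "targets": [
    [6.3,4.7,-0.95,0.1,0,0,-0.1],
    [6.3,4.7,-0.95,0.1,0,0,-0.1],
    [6.3,4.7,-0.95,0.1,0,0,-0.1],
    [6.3,4.7,-0.95,0.1,0,0,-0.1],
    [6.3,4.7,-0.95,0.1,0,0,-0.1],
    [6.3,4.7,-0.95,0.1,0,0,-0.1],
    [6.3,4.7,-0.95,0.2,0,0,-0.1],
    [6.3,4.7,-0.9,0.2,0,0,-0.1],
    [6.3,4.7,-0.9,0.2,0,0,-0.1],
    [6.3,2.6,-0.7,0.2,0,0,-0.1]
  ]
}}

```text
clock: 31.05
tcp_pos: [580.8, -105.5, 279.6]
tool_rot: [2.271, -2.167, -0.004]
contact_force: [-0.2, 0.6, 0.3]
opening: 63.1
```

```bash
python3 - <<'E'
from h import *
t=snap('top','t5.png'); b=blobs(t,(100,150,480,330),yel,8); print([(x[0],x[1],pl(t,*x[0],15)) for x in b])
s=snap('wrist'); b=blobs(s,(0,0,640,400),yel,100); print([(x[1],x[0],pl(s,*x[0],49)) for x in b])
plan([580,-105,207.5],-87.9,8,6.3)
E
```

```text
[(array([430.1, 192.4]), np.int32(29), array([ 644.12615512, -278.48630319,   15.        ])), (array([446.7, 231.4]), np.int32(44), array([ 544.45390741, -314.52349524,   15.        ])), (array([445.2, 232.6]), np.int32(76), array([ 541.55128356, -310.6011794 ,   15.        ])), (array([178.3, 239.9]), np.int32(43), array([541.55489394, 351.45611929,  15.        ])), (array([179. , 267.5]), np.int32(44), array([473.37311742, 349.655446  ,  15.        ])), (array([436.4, 269.9]), np.int32(45), array([ 449.55914038, -283.42036578,   15.        ])), (array([423.4, 309.9]), np.int32(44), array([ 352.89263567, -246.05746714,   15.        ]))]
[(np.int32(185), array([40.6,  3.6]), array([693.29113563,  18.56156724,  49.        ])), (np.int32(963), array([625.9, 141.3]), array([ 647.36994259, -249.87924751,   49.        ])), (np.int32(1067), array([314.3, 255.1]), array([ 583.70554058, -104.39557632,   49.        ])), (np.int32(402), array([632.3, 313.2]), array([ 558.47033993, -276.3476824 ,   49.        ]))]
[ 581.  -106.   279.2] F [ 0.1 -0.4 -0.2] op 63.0 t 31.1
[[6.3, -0.01, 0.01, 0.9, 0.0, -0.0, 0.1], [6.3, -0.01, 0.01, 0.9, 0.0, -0.0, 0.1], [6.3, -0.01, 0.01, 0.9, 0.0, -0.0, 0.1], [6.3, -0.01, 0.01, 0.9, 0.0, -0.0, 0.1], [6.3, -0.01, 0.01, 0.9, 0.0, -0.0, 0.1], [6.3, -0.01, 0.01, 0.9, 0.0, -0.0, 0.1], [6.3, -0.01, 0.01, 0.9, 0.0, -0.0, 0.1], [6.3, -0.01, 0.01, 0.9, 0.0, -0.0, 0.1]]
```

View pics/t5.png

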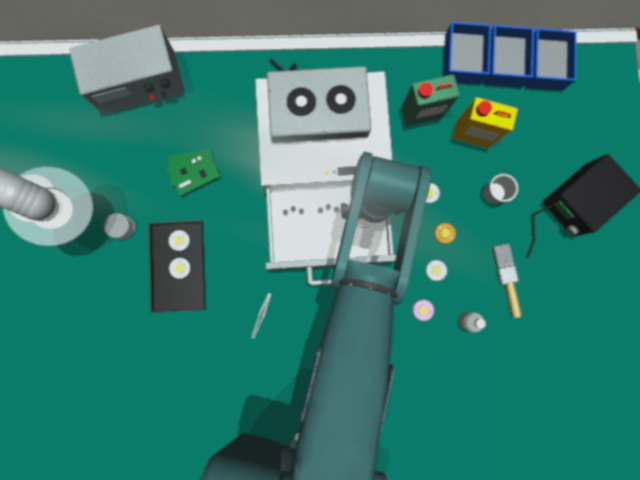

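Both cured modules lie in the tray at (178,240) and (179,268), two nests are empty, and the fresh modules haven't moved. Descend on nest 3.

Request:
{"api": "apply_moves", "payload": {
  "targets": [
    [6.3,0,0,0.9,0,0,0.1],
    [6.3,0,0,0.9,0,0,0.1],
    [6.3,0,0,0.9,0,0,0.1],
    [6.3,0,0,0.9,0,0,0],
    [6.3,0,0,0.9,0,0,0],
    [6.3,0,0,0.9,0,0,0],
    [6.3,0,0,0.9,0,0,0],
    [6.3,0,0,0.5,0,0,0],
    [6.3,0,0,0,0,0,0],
    [6.3,0,0,0,0,0,0]
  ]
}}

```text
clock: 32.4
tcp_pos: [579.6, -102.1, 205.1]
tool_rot: [2.267, -2.17, -0.01]
contact_force: [0.9, -0.4, -0.0]
opening: 62.9
```

```bash
python3 - <<'E'
from h import *
plan([580,-105,207.5],-87.9,1,6.3)
s=snap('wrist'); b=blobs(s,(150,100,500,400),yel,100); print([(x[0],pl(s,*x[0],49)) for x in b])
E
```

```text
[ 579.6 -102.1  205.1] F [ 0.9 -0.4 -0. ] op 62.9 t 32.4
[[6.3, 0.29, -0.02, -0.24, 0.4, 0.1, 0.4]]
[(array([330.6, 320.3]), array([ 583.57199498, -104.53663093,   49.        ]))]
```

Request:
{"api": "apply_moves", "payload": {
  "targets": [
    [6.3,0.3,0,-0.3,0.4,0,0.3],
    [4,0,0,0,0,0,0],
    [4,0,0,0,0,0,0],
    [4,0,0,0,0,0,0],
    [4,0,0,0,0,0,0],
    [4,0,0.5,0,0,0,0],
    [4,0,0.5,0,0,0,0],
    [4,0,0.5,0,0,0,0],
    [4,0,0.4,0,0,0,0],
    [4,0,0,0,0,0,0]
  ]
}}

```text
clock: 33.7
tcp_pos: [559.6, -106.2, 209.7]
tool_rot: [-2.261, 2.177, -0.002]
contact_force: [0.8, -1.0, -0.3]
opening: 48.3
```

Request:
{"api": "apply_moves", "payload": {
  "targets": [
    [4,0,0,-0.5,0,0,0],
    [4,0,0,-0.5,0,0,0],
    [4,0,0,-1,0,0,0],
    [4,0,0,-1,0,0,0],
    [4,0,0,-1,0,0,0],
    [4,0,0,-1,0,0,0],
    [4,0,0,-1,0,0,0],
    [4,0,0,-1,0,0,0],
    [4,0,0,-1,0,0,0],
    [4,0,0,0,0,0,0]
  ]
}}

```text
clock: 34.95
tcp_pos: [559.7, -106.4, 296.6]
tool_rot: [-2.26, 2.176, -0.005]
contact_force: [0.8, -0.4, -0.3]
opening: 48.1
```

```bash
python3 - <<'E'
from h import *
s=snap('wrist'); b=blobs(s,(150,100,500,400),yel,100); print([(x[0],pl(s,*x[0],49)) for x in b])
plan([405,350,270],-88.5,10,4)
E
```

```text
[(array([322.6, 318.9]), array([ 518.94353983, -107.98494587,   49.        ]))]
[ 559.5 -106.3  295.8] F [ 0.3  0.  -0.3] op 48.1 t 35.0
[[4, -4.62, 1.37, 0.26, -0.0, 0.0, 0.1], [4, -4.62, 1.38, 0.26, -0.0, 0.0, 0.1], [4, -4.62, 1.38, 0.26, -0.0, 0.0, 0.1], [4, -4.61, 1.39, 0.26, -0.0, 0.0, 0.1], [4, -4.61, 1.39, 0.26, -0.0, 0.0, 0.1], [4, -4.61, 1.4, 0.26, -0.0, 0.0, 0.1], [4, -4.61, 1.4, 0.26, -0.0, 0.0, 0.1], [4, -4.61, 1.41, 0.26, -0.0, 0.0, 0.1], [4, -4.61, 1.41, 0.26, -0.0, 0.0, 0.1], [4, -4.6, 1.42, 0.26, -0.0, 0.0, 0.1]]
```

Request:
{"api": "apply_moves", "payload": {
  "targets": [
    [4,-4.7,1.4,0.2,0,0,0.1],
    [4,-4.7,1.4,0.2,0,0,0.1],
    [4,-4.7,1.4,0.2,0,0,0.1],
    [4,-4.7,1.4,0.2,0,0,0.1],
    [4,-4.7,1.4,0.2,0,0,0.1],
    [4,-4.7,1.4,0.3,0,0,0.1],
    [4,-4.7,1.4,0.3,0,0,0.1],
    [4,-4.7,1.4,0.3,0,0,0],
    [4,-4.7,1.4,0.3,0,0,0],
    [4,-2.8,1.2,0.3,0,0,0]
  ]
}}

```text
clock: 36.25
tcp_pos: [403.4, 351.5, 264.5]
tool_rot: [2.24, -2.198, -0.003]
contact_force: [0.3, 0.5, -1.2]
opening: 48.1
```

```bash
python3 - <<'E'
from h import *
plan([405,350,178],-88.5,8,4)
E
```

```text
[403.4 351.5 264.5] F [ 0.3  0.5 -1.2] op 48.1 t 36.2
[[4, 0.02, -0.02, 1.08, 0.0, -0.0, -0.1], [4, 0.02, -0.02, 1.08, 0.0, -0.0, -0.1], [4, 0.02, -0.02, 1.08, 0.0, -0.0, -0.1], [4, 0.02, -0.02, 1.08, 0.0, -0.0, -0.1], [4, 0.02, -0.02, 1.08, 0.0, -0.0, -0.1], [4, 0.02, -0.02, 1.08, 0.0, -0.0, -0.1], [4, 0.02, -0.02, 1.08, 0.0, -0.0, -0.1], [4, 0.02, -0.02, 1.08, 0.0, -0.0, -0.1]]
```

Request:
{"api": "apply_moves", "payload": {
  "targets": [
    [4,0.1,0,1.1,0,0,0],
    [4,0,0,1.1,0,0,0],
    [4,0,0,1.1,0,0,0],
    [4,0,0,1.1,0,0,0],
    [4,0,0,1.1,0,0,0],
    [4,0,0,1.1,0,0,0],
    [4,0,0,0.9,0,0,0],
    [4,0,0,0.5,0,0,0],
    [4,0,0,0,0,0,0],
    [4,0,0,0,0,0,0]
  ]
}}

```text
clock: 37.5
tcp_pos: [403.2, 348.7, 177.9]
tool_rot: [2.236, -2.197, -0.003]
contact_force: [0.1, 0.0, -1.1]
opening: 48.1
```

```bash
python3 - <<'E'
from h import *
plan([405,350,178],-88.5,1,4)
E
```

```text
[403.2 348.7 177.9] F [ 0.1  0.  -1.1] op 48.1 t 37.5
[[4, -0.13, -0.18, -0.01, 0.3, -0.2, -0.5]]
```

Request:
{"api": "apply_moves", "payload": {
  "targets": [
    [4,0,0,0.1,0,0,0],
    [6.3,0,0,0,0,0,0],
    [6.3,0,0,0,0,0,0],
    [6.3,0,0,0,0,0,0],
    [6.3,0,0,-0.5,0,0,0],
    [6.3,0,0,-1.5,0,0,0],
    [6.3,0,0,-2.5,0,0,0],
    [6.3,0,0,-2.5,0,0,0],
    [6.3,0,0,-2.5,0,0,0],
    [6.3,0,0,-1.5,0,0,0]
  ]
}}

```text
clock: 38.75
tcp_pos: [403.8, 349.2, 294.2]
tool_rot: [2.238, -2.198, -0.002]
contact_force: [0.5, -0.2, 0.3]
opening: 63.2
```

```bash
python3 - <<'E'
from h import *
s=snap('wrist'); b=blobs(s,(0,0,640,400),yel,100); print([(x[0],pl(s,*x[0],17)) for x in b])
plan([445.5,-283.4,285],-88,12,6.3)
E
```

```text
[(array([371.9, 117.8]), array([474.20328184, 321.28298687,  17.        ])), (array([323.2, 231.3]), array([405.69814116, 348.07210455,  17.        ]))]
[404.2 349.4 296.3] F [ 0.6 -0.3  1.9] op 63.0 t 38.8
[[6.3, 5.28, -0.25, 0.09, 0.0, -0.0, -0.1], [6.3, 5.28, -0.24, 0.09, 0.0, -0.0, -0.1], [6.3, 5.28, -0.23, 0.09, 0.0, -0.0, -0.1], [6.3, 5.28, -0.23, 0.09, 0.0, -0.0, -0.1], [6.3, 5.28, -0.22, 0.09, 0.0, -0.0, -0.1], [6.3, 5.28, -0.21, 0.09, 0.0, -0.0, -0.1], [6.3, 5.28, -0.2, 0.09, 0.0, -0.0, -0.1], [6.3, 5.28, -0.2, 0.09, 0.0, -0.0, -0.1], [6.3, 5.28, -0.19, 0.09, 0.0, -0.0, -0.1], [6.3, 5.28, -0.18, 0.09, 0.0, -0.0, -0.1], [6.3, 5.28, -0.17, 0.09, 0.0, -0.0, -0.1], [6.3, 5.28, -0.17, 0.09, 0.0, -0.0, -0.1]]
```

Tray module 2 has been knocked from y 350 to y 321. I'll look at the tray.

```bash
python3 - <<'E'
from h import *
s=snap('wrist','w6.png')
E
```

```text
(no output)
```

View pics/w6.png

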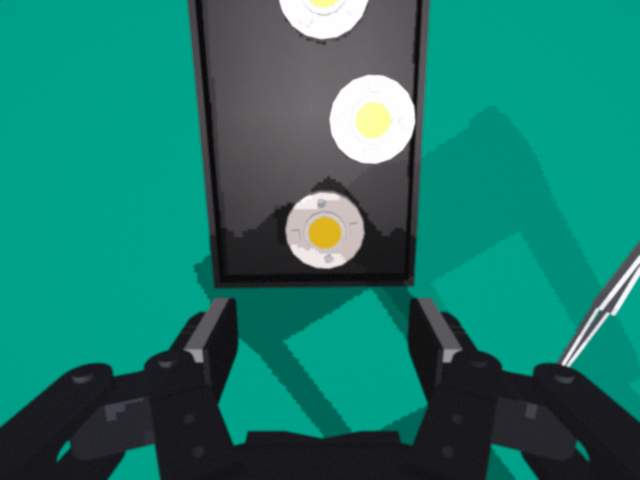

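Module 2 lies flat and face up inside the tray, with its edge at 414 and the wall's inner side at about 417. The size ratio agrees with it lying flat, so it stays as it is. On to fresh B.

Request:
{"api": "apply_moves", "payload": {
  "targets": [
    [6.3,6.2,-0.3,0,0,0,0],
    [6.3,6.2,-0.3,0,0,0,0],
    [6.3,6.2,-0.3,0,0,0,0],
    [6.3,6.2,-0.3,0,0,0,0],
    [6.3,6.2,-0.3,0,0,0,0],
    [6.3,6.2,-0.2,0,0,0,0],
    [6.3,6.2,-0.2,0,0,0,0],
    [6.3,6.2,-0.2,0,0,0,0],
    [6.3,6.2,-0.2,0,0,0,0],
    [6.3,5,-0.2,0,0,0,0]
  ]
}}

```text
clock: 40.1
tcp_pos: [439.2, -263.9, 285.8]
tool_rot: [2.246, -2.187, -0.016]
contact_force: [0.3, -0.1, -0.2]
opening: 62.7
```

```bash
python3 - <<'E'
from h import *
s=snap('wrist'); b=blobs(s,(0,0,640,400),yel,100); print([(x[0],x[1],pl(s,*x[0],13)) for x in b])
plan([445.5,-283.4,230],-88,8,6.3)
E
```

```text
[(array([413.5,  49.9]), np.int32(5445), array([ 543.36276019, -309.59897249,   13.        ])), (array([357.4, 214.7]), np.int32(866), array([ 451.19860402, -284.13690871,   13.        ])), (array([634.7, 352.3]), np.int32(720), array([ 361.66256299, -474.93462376,   13.        ])), (array([292.8, 353.9]), np.int32(598), array([ 353.54781703, -245.63060641,   13.        ]))]
[ 439.2 -268.8  285.6] F [ 1.5 -6.1  0.7] op 63.3 t 40.1
[[6.3, 0.18, -0.08, 0.69, 0.1, -0.0, -0.1], [6.3, 0.18, -0.08, 0.69, 0.1, -0.0, -0.1], [6.3, 0.18, -0.08, 0.69, 0.1, -0.0, -0.1], [6.3, 0.18, -0.08, 0.69, 0.1, -0.0, -0.1], [6.3, 0.18, -0.08, 0.69, 0.1, -0.0, -0.1], [6.3, 0.18, -0.08, 0.69, 0.1, -0.0, -0.1], [6.3, 0.18, -0.08, 0.69, 0.1, -0.0, -0.1], [6.3, 0.18, -0.07, 0.69, 0.1, -0.0, -0.1]]
```

Request:
{"api": "apply_moves", "payload": {
  "targets": [
    [6.8,0.15,-0.1,1.2,0,0,-0.1],
    [6.8,0.15,-0.1,1.2,0,0,-0.1],
    [6.8,0.15,-0.1,1.2,0,0,-0.1],
    [6.8,0.15,-0.1,1.2,0,0,-0.1],
    [6.8,0.15,-0.1,1.2,0,0,-0.1],
    [6.8,0.15,-0.1,1.2,0,0,-0.1],
    [6.8,0.15,-0.1,1.2,0,0,0],
    [6.8,0.15,-0.1,0.9,0,0,0],
    [6.8,0,0,0.5,0,0,0],
    [6.8,0,0,0,0,0,0]
  ]
}}

```text
clock: 41.4
tcp_pos: [445.8, -278.1, 177.0]
tool_rot: [2.254, -2.172, -0.022]
contact_force: [0.7, 0.1, 0.8]
opening: 68.1
```

```bash
python3 - <<'E'
from h import *
s=snap('wrist'); b=blobs(s,(150,150,500,400),yel,100); print([(x[0],x[1],pl(s,*x[0],13)) for x in b])
plan([447,-284,172.5],-88,1,6.3)
E
```

```text
[(array([339.9, 303.3]), np.int32(2269), array([ 450.60273799, -283.92080995,   13.        ]))]
[ 445.9 -278.2  177.3] F [-0.5 -0.  -0.2] op 67.9 t 41.5
[[6.3, 0.59, -0.1, 0.48, 1.0, 0.1, 0.1]]
```

Request:
{"api": "apply_moves", "payload": {
  "targets": [
    [6.8,0.3,0,0.2,0.5,0,0],
    [6.8,0.3,-0.1,0.2,0.4,0,0],
    [6.8,0,0,0,0,0,0],
    [6.8,0,0,0,0,0,0],
    [6.8,0,0,0,0,0,0],
    [6.8,0,0,0,0,0,0],
    [6.8,0,0,0,0,0,0],
    [6.8,0,0,0,0,0,0],
    [6.8,0,0,0,0,0,0],
    [6.8,0,0,0,0,0,0]
  ]
}}

```text
clock: 42.7
tcp_pos: [447.6, -284.9, 174.6]
tool_rot: [-2.261, 2.18, -0.002]
contact_force: [-1.2, 0.2, -0.5]
opening: 68.3
```

```bash
python3 - <<'E'
from h import *
plan([447,-284,172.5],-87.9,1,6.3)
E
```

```text
[ 447.6 -284.9  174.6] F [-1.2  0.2 -0.5] op 68.3 t 42.7
[[6.3, -0.09, 0.06, 0.21, -0.1, -0.0, 0.0]]
```

Request:
{"api": "apply_moves", "payload": {
  "targets": [
    [6.8,-0.1,0,0.2,0,0,0],
    [6.8,0,0,0,0,0,0],
    [4,0,0,0,0,0,0],
    [4,0,0,0,0,0,0],
    [4,0,0,0,0,0,0],
    [4,0,0,0,0,0,0],
    [4,0,0,0,0,0,0],
    [4,0,0,0,0,0,0],
    [4,0,0,0,0,0,0],
    [4,0,0,0,0,0,0]
  ]
}}

```text
clock: 43.95
tcp_pos: [447.7, -283.9, 172.7]
tool_rot: [-2.261, 2.18, -0.003]
contact_force: [0.6, 0.3, 1.1]
opening: 48.1
```

Request:
{"api": "apply_moves", "payload": {
  "targets": [
    [4,0,0,-0.5,0,0,0],
    [4,0,0,-1,0,0,0],
    [4,0,0,-1.5,0,0,0],
    [4,0,0,-2,0,0,0],
    [4,0,0,-2,0,0,0],
    [4,0,0,-2,0,0,0],
    [4,0,0,-2,0,0,0],
    [4,0,0,-1,0,0,0],
    [4,0,0,0,0,0,0],
    [4,0,0,0,0,0,0]
  ]
}}

```text
clock: 45.2
tcp_pos: [447.1, -283.6, 302.9]
tool_rot: [-2.261, 2.179, -0.011]
contact_force: [-0.0, 0.7, -0.8]
opening: 48.2
```

```bash
python3 - <<'E'
from h import *
s=snap('wrist'); b=blobs(s,(150,200,500,400),yel,100); print([(x[0],x[1]) for x in b])
plan([551,-20.4,285],-87.9,10,4)
E
```

```text
[(array([322.6, 320.7]), np.int32(2359)), (array([263.4, 358.7]), np.int32(392))]
[ 447.1 -283.6  302.7] F [-0.2 -0.3 -0.4] op 48.6 t 45.2
[[4, -2.59, -1.13, 0.17, -0.0, -0.0, 0.0], [4, -2.59, -1.13, 0.17, -0.0, -0.0, 0.0], [4, -2.59, -1.13, 0.18, -0.0, -0.0, 0.0], [4, -2.59, -1.13, 0.18, -0.0, -0.0, 0.0], [4, -2.59, -1.13, 0.18, -0.0, -0.0, 0.0], [4, -2.59, -1.13, 0.18, -0.0, -0.0, 0.0], [4, -2.59, -1.13, 0.18, -0.0, -0.0, 0.0], [4, -2.59, -1.13, 0.18, -0.0, -0.0, 0.0], [4, -2.59, -1.13, 0.18, -0.0, -0.0, 0.0], [4, -2.59, -1.13, 0.18, -0.0, -0.0, 0.0]]
```

Request:
{"api": "apply_moves", "payload": {
  "targets": [
    [4,-2.6,-1.15,0.1,0,0,0],
    [4,-2.6,-1.15,0.1,0,0,0],
    [4,-2.6,-1.15,0.1,0,0,0],
    [4,-2.6,-1.15,0.1,0,0,0],
    [4,-2.6,-1.15,0.1,0,0,0],
    [4,-2.6,-1.15,0.1,0,0,0],
    [4,-2.6,-1.15,0.2,0,0,0],
    [4,-2.6,-1.15,0.2,0,0,0],
    [4,-2.6,-1.15,0.2,0,0,0],
    [4,-2,-1,0.2,0,0,0]
  ]
}}

```text
clock: 46.5
tcp_pos: [551.9, -18.6, 276.4]
tool_rot: [2.252, -2.18, -0.019]
contact_force: [0.2, 0.4, -0.1]
opening: 48.4
```

```bash
python3 - <<'E'
from h import *
plan([551,-20.4,215],-87.9,8,4)
E
```

```text
[551.9 -18.6 276.4] F [ 0.2  0.4 -0.1] op 48.4 t 46.5
[[4, 0.03, 0.0, 0.77, 0.1, 0.0, -0.0], [4, 0.03, 0.0, 0.77, 0.1, 0.0, -0.0], [4, 0.02, 0.0, 0.77, 0.1, 0.0, -0.0], [4, 0.02, 0.01, 0.77, 0.1, 0.0, -0.0], [4, 0.02, 0.01, 0.77, 0.1, 0.0, -0.0], [4, 0.02, 0.01, 0.77, 0.1, 0.0, -0.0], [4, 0.02, 0.01, 0.77, 0.1, 0.0, -0.0], [4, 0.02, 0.01, 0.77, 0.1, 0.0, -0.0]]
```

Request:
{"api": "apply_moves", "payload": {
  "targets": [
    [4,0,0,0.8,0.1,0,0],
    [4,0,0,0.8,0.1,0,0],
    [4,0,0,0.8,0.1,0,0],
    [4,0,0,0.8,0.1,0,0],
    [4,0,0,0.8,0.1,0,0],
    [4,0,0,0.8,0.1,0,0],
    [4,0,0,0.6,0,0,0],
    [4,0,0,0.3,0,0,0],
    [4,0,0,0,0,0,0],
    [4,0,0,0,0,0,0]
  ]
}}

```text
clock: 47.75
tcp_pos: [550.1, -19.6, 212.7]
tool_rot: [2.254, -2.184, -0.013]
contact_force: [0.1, -0.2, -0.5]
opening: 48.4
```

```bash
python3 - <<'E'
from h import *
plan([551,-20.4,209.2],-87.9,2,4)
E
```

```text
[550.1 -19.6 212.7] F [ 0.1 -0.2 -0.5] op 48.4 t 47.8
[[4, 0.04, -0.04, 0.18, 0.2, 0.1, -0.2], [4, 0.04, -0.04, 0.18, 0.2, 0.1, -0.2]]
```

Request:
{"api": "apply_moves", "payload": {
  "targets": [
    [4,0.05,0,0.15,0.3,0.1,-0.2],
    [4,0.05,0,0.15,0.3,0.1,-0.2],
    [4,0,0,0,0,0,0],
    [4,0,0,0,0,0,0],
    [4,0,0,0,0,0,0],
    [4,0,0,0,0,0,0],
    [4,0,0,0,0,0,0],
    [4,0,0,0,0,0,0],
    [4,0,0,0,0,0,0],
    [4,0,0,0,0,0,0]
  ]
}}

```text
clock: 49.0
tcp_pos: [550.4, -20.7, 210.4]
tool_rot: [-2.262, 2.175, -0.006]
contact_force: [0.9, -0.1, -0.9]
opening: 48.3
```

```bash
python3 - <<'E'
from h import *
plan([551,-20.4,209.2],-87.9,1,4); st()
E
```

```text
[550.4 -20.7 210.4] F [ 0.9 -0.1 -0.9] op 48.3 t 49.0
[[4, -0.03, -0.06, 0.12, -0.3, -0.0, 0.1]]
t 49.0 tcp [550.4 -20.7 210.4] R
 [[ 0.039 -0.999  0.005]
 [-0.999 -0.039 -0.   ]
 [ 0.    -0.005 -1.   ]] F [ 0.9 -0.1 -0.9] op 48.32181735155676 q [-0.14  0.21  1.63  0.    1.3   1.39]
```

Request:
{"api": "apply_moves", "payload": {
  "targets": [
    [4,0,0,0.12,-0.2,0,0],
    [4,0,0,0,0,0,0],
    [4,0,-0.4,0,0,0,0],
    [4,0,-0.4,0,0,0,0],
    [4,0,-0.4,0,0,0,0],
    [4,0,-0.4,0,0,0,0],
    [4,0,-0.3,0,0,0,0],
    [4,0,0,0,0,0,0],
    [4,0,0,0,0,0,0],
    [4,0,0,0,0,0,0]
  ]
}}

```text
clock: 50.25
tcp_pos: [571.0, -19.9, 209.0]
tool_rot: [-2.264, 2.177, -0.002]
contact_force: [0.2, 1.3, -0.4]
opening: 48.3
```

```bash
python3 - <<'E'
from h import *
plan([577,-19.4,209.0],-87.9,1,4)
E
```

```text
[571.  -19.9 209. ] F [ 0.2  1.3 -0.4] op 48.3 t 50.2
[[4, -0.02, -0.6, -0.0, -0.1, -0.0, 0.1]]
```

Request:
{"api": "apply_moves", "payload": {
  "targets": [
    [4,0,-0.2,0,0,0,0],
    [4,0,-0.2,0,0,0,0],
    [4,0,-0.1,0,0,0,0],
    [4,0,-0.1,0,0,0,0],
    [4,0,0,0,0,0,0],
    [4,0,0,0,0,0,0],
    [4,0,0,0,0,0,0],
    [4,0,0,0,0,0,0],
    [4,0,0,0,0,0,0],
    [4,0,0,0,0,0,0]
  ]
}}

```text
clock: 51.5
tcp_pos: [577.2, -19.6, 209.0]
tool_rot: [-2.264, 2.177, -0.001]
contact_force: [-0.2, 0.2, 0.3]
opening: 48.4
```

Request:
{"api": "apply_moves", "payload": {
  "targets": [
    [4,0,-0.15,0,0,0,0],
    [4,0,-0.1,0,0,0,0],
    [4,0,0,0,0,0,0],
    [4,0,0,0,0,0,0],
    [4,0,0,0,0,0,0],
    [4,0,0,0,0,0,0],
    [4,0,0,0,0,0,0],
    [4,0,0,0,0,0,0],
    [4,0,0,0,0,0,0],
    [4,0,0,0,0,0,0]
  ]
}}

```text
clock: 52.75
tcp_pos: [579.5, -19.4, 208.8]
tool_rot: [2.264, -2.177, -0.001]
contact_force: [-0.7, 0.6, -0.5]
opening: 47.8
```

```bash
python3 - <<'E'
from h import *
plan([577,-19.4,209.0],-87.9,1,4)
s=snap('wrist','w7.png'); b=blobs(s,(150,200,500,400),yel,100); print([(x[0],x[1],pl(s,*x[0],49)) for x in b])
E
```

```text
[579.5 -19.4 208.8] F [-0.7  0.6 -0.5] op 47.8 t 52.8
[[4, -0.01, 0.25, -0.02, 0.0, -0.0, 0.1]]
[(array([322.6, 320.8]), np.int32(2345), array([582.09641596, -19.50667669,  49.        ]))]
```

View pics/w7.png

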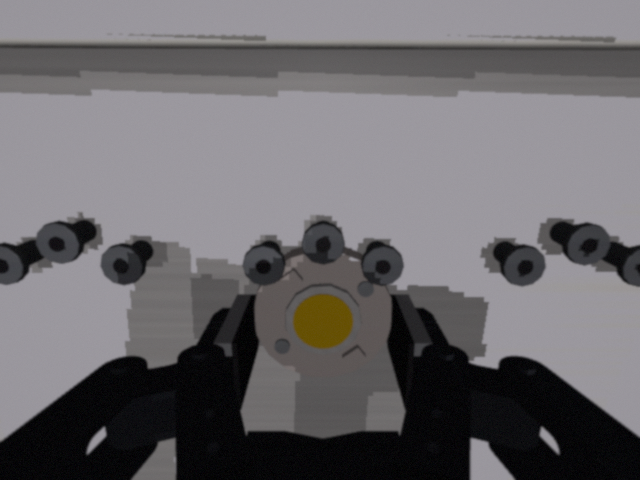

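The module sits under all three heads: pins at (264,263), (322,242), (382,263), module centre at (322,321). I'll check the distance to the pins and push a bit further.

Request:
{"api": "apply_moves", "payload": {
  "targets": [
    [4,0,-0.15,0,0,0,0],
    [4,0,-0.1,0,0,0,0],
    [4,0,-0.1,0,0,0,0],
    [4,0,0,0,0,0,0],
    [4,0,0,0,0,0,0],
    [4,0,0,0,0,0,0],
    [4,0,0,0,0,0,0],
    [4,0,0,0,0,0,0],
    [4,0,0,0,0,0,0],
    [4,0,0,0,0,0,0]
  ]
}}

```text
clock: 54.05
tcp_pos: [582.0, -19.3, 208.8]
tool_rot: [2.261, -2.175, -0.007]
contact_force: [-3.9, 0.5, 1.9]
opening: 47.9
```

```bash
python3 - <<'E'
from h import *
a=cv2.imread('pics/w7.png')
def pins(s,g,box):
    c=cv2.HoughCircles(cv2.GaussianBlur(g,(5,5),1)[box[1]:box[3],box[0]:box[2]],cv2.HOUGH_GRADIENT,1,30,param1=80,param2=15,minRadius=15,maxRadius=26)
    return [] if c is None else [(x[0]+box[0],x[1]+box[1],x[2]) for x in c[0]]
plan([577,-19.4,209.0],-87.9,1,4)
s=snap('wrist','w8.png'); b=blobs(s,(150,200,500,400),yel,100); print([(x[0],x[1],pl(s,*x[0],49)) for x in b])
for g,n in ((cv2.imread('pics/w7.png',0),'w7'),(cv2.imread('pics/w8.png',0),'w8')):
    for p in pins(s,g,(215,200,430,300)): print(n,np.round(p,1),pl(s,p[0],p[1],52.5))
E
```

```text
[582.  -19.3 208.8] F [-3.9  0.5  1.9] op 47.9 t 54.0
[[4, -0.01, 0.5, -0.02, 0.3, 0.0, 0.1]]
[(array([322.6, 320.9]), np.int32(2349), array([583.76464473, -19.44319149,  49.        ]))]
w7 [323.5 241.5  22. ] [613.93430601 -18.52569425  52.5       ]
w7 [264.5 264.5  22.1] [6.05306146e+02 4.04164128e-01 5.25000000e+01]
w7 [384.5 264.5  18.8] [606.88544514 -38.74251103  52.5       ]
w8 [264.5 264.5  21. ] [6.05306146e+02 4.04164128e-01 5.25000000e+01]
w8 [323.5 242.5  22.1] [613.5984131  -18.53936771  52.5       ]
w8 [381.5 263.5  22.1] [607.19228196 -37.73599084  52.5       ]
```

Contact at 3.9 N against the pins; the front pin measures 29.8 mm from centre (29 nominal). Release and rise.

Request:
{"api": "apply_moves", "payload": {
  "targets": [
    [6.2,0,0,0,0,0,0],
    [6.2,0,0,0,0,0,0],
    [6.2,0,0,0,0,0,0],
    [6.2,0,0,-0.5,0,0,0],
    [6.2,0,0,-1,0,0,0],
    [6.2,0,0,-2,0,0,0],
    [6.2,0,0,-2,0,0,0],
    [6.2,0,0,-2,0,0,0],
    [6.2,0,0,-1,0,0,0],
    [6.2,0,0,0,0,0,0]
  ]
}}

```text
clock: 55.35
tcp_pos: [583.9, -19.4, 301.0]
tool_rot: [-2.262, 2.175, -0.008]
contact_force: [-0.1, -0.3, -0.1]
opening: 62.3
```

```bash
python3 - <<'E'
from h import *
s=snap('wrist','w9.png'); b=blobs(s,(100,100,500,400),yel,100); print([(x[0],x[1],pl(s,*x[0],49)) for x in b])
t=snap('top'); b=blobs(t,(100,150,480,330),yel,8); print([(x[0],pl(t,*x[0],15)) for x in b])
plan([642,-277,300],-87.9,8,6.3)
E
```

```text
[(array([321.8, 250.7]), np.int32(850), array([583.84152946, -19.35445383,  49.        ]))]
[(array([429.2, 192.1]), array([ 644.95066376, -276.26184959,   15.        ])), (array([446.7, 231.2]), array([ 544.95496143, -314.55287455,   15.        ])), (array([445.1, 232.5]), array([ 541.80851092, -310.36604025,   15.        ])), (array([178.3, 240. ]), array([541.30651734, 351.4557896 ,  15.        ])), (array([190.4, 267.3]), array([473.07755679, 321.75515176,  15.        ])), (array([179.6, 295.6]), array([404.81284802, 348.12368312,  15.        ])), (array([423.4, 309.9]), array([ 352.89263567, -246.05746714,   15.        ]))]
[583.6 -19.3 299.5] F [0.3 0.8 0.8] op 62.0 t 55.5
[[6.3, 3.25, -0.6, -0.0, -0.0, -0.0, 0.0], [6.3, 3.25, -0.6, -0.0, -0.0, -0.0, 0.0], [6.3, 3.25, -0.61, -0.0, -0.0, -0.0, 0.0], [6.3, 3.25, -0.61, -0.0, -0.0, -0.0, 0.0], [6.3, 3.25, -0.61, -0.0, -0.0, -0.0, 0.0], [6.3, 3.25, -0.61, -0.0, -0.0, -0.0, 0.0], [6.3, 3.25, -0.61, -0.0, -0.0, -0.0, 0.0], [6.3, 3.25, -0.61, -0.01, -0.0, -0.0, 0.0]]
```

View pics/w9.png

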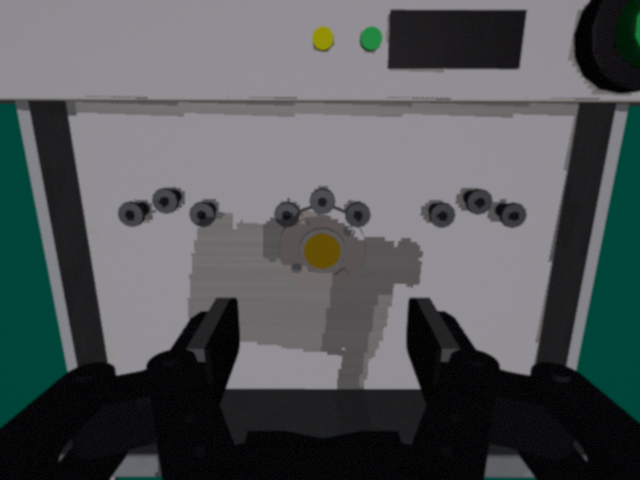

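Module B is seated and centred under its pins at (322,250), with its neighbours' nests empty. On to fresh A.

Request:
{"api": "apply_moves", "payload": {
  "targets": [
    [6.8,3.2,-0.6,0,0,0,0],
    [6.8,3.2,-0.6,0,0,0,0],
    [6.8,3.2,-0.6,0,0,0,0],
    [6.8,3.2,-0.6,0,0,0,0],
    [6.8,3.2,-0.6,0,0,0,0],
    [6.8,3.2,-0.6,0,0,0,0],
    [6.8,3.2,-0.6,0,0,0,0],
    [6.8,2.5,-0.5,0,0,0,0],
    [6.8,0,0,0,0,0,0],
    [6.8,0,0,0,0,0,0]
  ]
}}

```text
clock: 56.7
tcp_pos: [639.9, -271.9, 282.6]
tool_rot: [2.262, -2.171, -0.034]
contact_force: [0.6, -0.4, 0.4]
opening: 68.1
```

```bash
python3 - <<'E'
from h import *
s=snap('wrist'); b=blobs(s,(150,100,500,400),yel,100); print([(x[0],x[1],pl(s,*x[0],13)) for x in b])
plan([641,-276.5,180],-87.9,10,6.8)
E
```

```text
[(array([336.1, 220.3]), np.int32(803), array([ 646.68265739, -276.7870819 ,   13.        ])), (array([378.7, 371.7]), np.int32(712), array([ 542.23948948, -311.04314563,   13.        ]))]
[ 639.8 -271.8  282.5] F [-0.1 -0.5  0.3] op 68.0 t 56.8
[[6.8, 0.06, -0.03, 1.02, 0.1, 0.1, 0.0], [6.8, 0.06, -0.03, 1.02, 0.1, 0.1, 0.0], [6.8, 0.06, -0.03, 1.02, 0.1, 0.1, 0.0], [6.8, 0.06, -0.02, 1.02, 0.1, 0.1, 0.0], [6.8, 0.05, -0.02, 1.02, 0.1, 0.1, 0.0], [6.8, 0.05, -0.02, 1.02, 0.1, 0.1, 0.0], [6.8, 0.05, -0.02, 1.02, 0.1, 0.1, 0.0], [6.8, 0.05, -0.02, 1.02, 0.1, 0.1, 0.0], [6.8, 0.05, -0.01, 1.02, 0.1, 0.1, 0.0], [6.8, 0.05, -0.01, 1.02, 0.1, 0.1, 0.0]]
```

Request:
{"api": "apply_moves", "payload": {
  "targets": [
    [6.8,0.05,-0.1,1.1,0.1,0.1,0],
    [6.8,0.05,-0.1,1.1,0.1,0.1,0],
    [6.8,0.05,0,1.1,0.1,0.1,0],
    [6.8,0.05,0,1.1,0.1,0.1,0],
    [6.8,0.05,0,1.1,0.1,0.1,0],
    [6.8,0.05,0,1.1,0.1,0.1,0],
    [6.8,0.05,0,1.1,0.1,0.1,0],
    [6.8,0.05,0,1.1,0.1,0.1,0],
    [6.8,0,0,0.6,0.1,0,0],
    [6.8,0,0,0,0,0,0]
  ]
}}

```text
clock: 58.0
tcp_pos: [640.3, -272.7, 180.5]
tool_rot: [2.266, -2.168, -0.004]
contact_force: [0.5, 0.1, 0.2]
opening: 68.1
```

```bash
python3 - <<'E'
from h import *
s=snap('wrist'); b=blobs(s,(150,100,500,400),yel,100); print([(x[0],x[1],pl(s,*x[0],13)) for x in b])
plan([642.3,-276.7,172.6],-87.9,2,6.8)
E
```

```text
[(array([333. , 301.1]), np.int32(2175), array([ 646.27964347, -276.73357603,   13.        ]))]
[ 640.5 -272.7  180.9] F [-1.3  0.7 -0.9] op 68.4 t 58.0
[[6.8, 0.2, -0.09, 0.41, 0.2, -0.1, 0.2], [6.8, 0.2, -0.09, 0.41, 0.2, -0.1, 0.2]]
```

Request:
{"api": "apply_moves", "payload": {
  "targets": [
    [6.8,0.2,-0.1,0.4,0.2,-0.1,0.2],
    [6.8,0.2,-0.1,0.35,0.2,0,0.2],
    [6.8,0,0,0,0,0,0],
    [6.8,0,0,0,0,0,0],
    [6.8,0,0,0,0,0,0],
    [6.8,0,0,0,0,0,0],
    [6.8,0,0,0,0,0,0],
    [6.8,0,0,0,0,0,0],
    [6.8,0,0,0,0,0,0],
    [6.8,0,0,0,0,0,0]
  ]
}}

```text
clock: 59.3
tcp_pos: [643.4, -277.1, 175.1]
tool_rot: [-2.261, 2.178, -0.009]
contact_force: [-0.2, 0.3, 0.9]
opening: 68.1
```

```bash
python3 - <<'E'
from h import *
plan([642.3,-276.7,172.7],-87.9,1,6.8)
E
```

```text
[ 643.4 -277.1  175.1] F [-0.2  0.3  0.9] op 68.1 t 59.3
[[6.8, -0.05, 0.11, 0.24, -0.3, -0.1, 0.0]]
```

Request:
{"api": "apply_moves", "payload": {
  "targets": [
    [6.8,-0.05,0.1,0.24,-0.3,-0.1,0],
    [6.8,0,0,0,0,0,0],
    [4,0,0,0,0,0,0],
    [4,0,0,0,0,0,0],
    [4,0,0,0,0,0,0],
    [4,0,0,0,0,0,0],
    [4,0,0,0,0,0,0],
    [4,0,0,0,0,0,0],
    [4,0,0,0,0,0,0],
    [4,0,0,0,0,0,0]
  ]
}}

```text
clock: 60.55
tcp_pos: [642.4, -276.7, 172.7]
tool_rot: [2.262, -2.18, 0.001]
contact_force: [0.3, -0.3, 0.3]
opening: 48.3
```

Request:
{"api": "apply_moves", "payload": {
  "targets": [
    [4,0,0,-0.5,0,0,0],
    [4,0,0,-1,0,0,0],
    [4,0,0,-1.5,0,0,0],
    [4,0,0,-2,0,0,0],
    [4,0,0,-2,0,0,0],
    [4,0,0,-2,0,0,0],
    [4,0,0,-2,0,0,0],
    [4,0,0,-1,0,0,0],
    [4,0,0,0,0,0,0],
    [4,0,0,0,0,0,0]
  ]
}}

```text
clock: 61.8
tcp_pos: [642.4, -276.6, 305.6]
tool_rot: [-2.261, 2.179, -0.012]
contact_force: [-0.5, 0.2, -0.4]
opening: 48.2
```

```bash
python3 - <<'E'
from h import *
s=snap('wrist'); b=blobs(s,(150,200,500,400),yel,100); print([(x[0],x[1]) for x in b])
plan([556,-105.8,285],-87.9,8,4)
E
```

```text
[(array([322.7, 317.6]), np.int32(2376)), (array([364.7, 368.8]), np.int32(429))]
[ 642.4 -276.6  305.4] F [-0.6  0.1 -0.5] op 48.2 t 61.9
[[4, -2.17, 1.0, 0.24, -0.0, -0.0, 0.0], [4, -2.17, 1.0, 0.24, -0.0, -0.0, 0.0], [4, -2.17, 1.0, 0.24, -0.0, -0.0, 0.0], [4, -2.17, 1.0, 0.25, -0.0, -0.0, 0.0], [4, -2.17, 1.0, 0.25, -0.0, -0.0, 0.0], [4, -2.17, 1.0, 0.25, -0.0, -0.0, 0.0], [4, -2.17, 1.0, 0.25, -0.0, -0.0, 0.0], [4, -2.17, 1.0, 0.25, -0.0, -0.0, 0.0]]
```

Request:
{"api": "apply_moves", "payload": {
  "targets": [
    [4,-2.2,1,0.1,0,0,0],
    [4,-2.2,1,0.1,0,0,0],
    [4,-2.2,1,0.1,0,0,0],
    [4,-2.2,1,0.2,0,0,0],
    [4,-2.2,1,0.2,0,0,0],
    [4,-2.2,1,0.2,0,0,0],
    [4,-2.2,1,0.2,0,0,0],
    [4,-1.8,0.9,0.2,0,0,0],
    [4,0,0,0,0,0,0],
    [4,0,0,0,0,0,0]
  ]
}}

```text
clock: 63.1
tcp_pos: [552.3, -102.7, 279.5]
tool_rot: [2.256, -2.176, -0.018]
contact_force: [-0.4, 0.3, -0.5]
opening: 48.5
```

```bash
python3 - <<'E'
from h import *
plan([556,-105.8,215],-87.9,8,4)
E
```

```text
[ 552.3 -102.7  279.5] F [-0.4  0.3 -0.5] op 48.5 t 63.1
[[4, 0.04, -0.06, 0.81, 0.1, 0.0, -0.0], [4, 0.04, -0.05, 0.81, 0.1, 0.0, -0.0], [4, 0.04, -0.05, 0.81, 0.1, 0.0, -0.0], [4, 0.04, -0.05, 0.81, 0.1, 0.0, -0.0], [4, 0.04, -0.05, 0.81, 0.1, 0.0, -0.0], [4, 0.04, -0.05, 0.81, 0.1, 0.0, -0.0], [4, 0.04, -0.05, 0.81, 0.1, 0.0, -0.0], [4, 0.04, -0.05, 0.81, 0.1, 0.0, -0.0]]
```

Request:
{"api": "apply_moves", "payload": {
  "targets": [
    [4,0.05,-0.1,0.9,0.1,0,0],
    [4,0.05,-0.1,0.9,0.1,0,0],
    [4,0.05,0,0.9,0.1,0,0],
    [4,0.05,0,0.9,0.1,0,0],
    [4,0.05,0,0.9,0.1,0,0],
    [4,0.05,0,0.8,0.1,0,0],
    [4,0.05,0,0.6,0.1,0,0],
    [4,0,0,0.3,0,0,0],
    [4,0,0,0,0,0,0],
    [4,0,0,0,0,0,0]
  ]
}}

```text
clock: 64.35
tcp_pos: [554.7, -108.2, 212.1]
tool_rot: [-2.257, 2.182, 0.004]
contact_force: [-0.0, -1.0, -0.8]
opening: 48.2
```

```bash
python3 - <<'E'
from h import *
plan([556,-105.8,209],-87.9,2,4)
E
```

```text
[ 554.7 -108.2  212.1] F [-0.  -1.  -0.8] op 48.2 t 64.3
[[4, -0.12, -0.07, 0.15, 0.0, 0.1, -0.1], [4, -0.12, -0.07, 0.15, 0.0, 0.1, -0.1]]
```

Request:
{"api": "apply_moves", "payload": {
  "targets": [
    [4,-0.12,-0.1,0.15,0,0.1,-0.1],
    [4,-0.12,0,0.15,0,0.1,-0.1],
    [4,0,0,0,0,0,0],
    [4,0,0,0,0,0,0],
    [4,0,-0.4,0,0,0,0],
    [4,0,-0.4,0,0,0,0],
    [4,0,-0.3,0,0,0,0],
    [4,0,0,0,0,0,0],
    [4,0,0,0,0,0,0],
    [4,0,0,0,0,0,0]
  ]
}}

```text
clock: 65.6
tcp_pos: [567.9, -105.2, 209.8]
tool_rot: [-2.263, 2.179, -0.002]
contact_force: [0.2, 0.3, -0.3]
opening: 48.4
```

```bash
python3 - <<'E'
from h import *
plan([582,-104.8,209],-87.9,2,4)
E
```

```text
[ 567.9 -105.2  209.8] F [ 0.2  0.3 -0.3] op 48.4 t 65.6
[[4, 0.01, -0.7, 0.04, -0.0, -0.0, 0.0], [4, 0.01, -0.7, 0.04, -0.0, -0.0, 0.0]]
```

Request:
{"api": "apply_moves", "payload": {
  "targets": [
    [4,0,-0.3,0.05,0,0,0],
    [4,0,-0.3,0,0,0,0],
    [4,0,-0.3,0,0,0,0],
    [4,0,-0.2,0,0,0,0],
    [4,0,-0.1,0,0,0,0],
    [4,0,0,0,0,0,0],
    [4,0,0,0,0,0,0],
    [4,0,0,0,0,0,0],
    [4,0,0,0,0,0,0],
    [4,0,0,0,0,0,0]
  ]
}}

```text
clock: 66.85
tcp_pos: [580.6, -104.7, 209.2]
tool_rot: [2.263, -2.179, 0.002]
contact_force: [-0.5, 0.2, -0.5]
opening: 48.3
```

Request:
{"api": "apply_moves", "payload": {
  "targets": [
    [4,0,-0.15,0,0,0,0],
    [4,0,-0.1,0,0,0,0],
    [4,0,-0.1,0,0,0,0],
    [4,0,0,0,0,0,0],
    [4,0,0,0,0,0,0],
    [4,0,0,0,0,0,0],
    [4,0,0,0,0,0,0],
    [4,0,0,0,0,0,0],
    [4,0,0,0,0,0,0],
    [4,0,0,0,0,0,0]
  ]
}}

```text
clock: 68.1
tcp_pos: [583.3, -104.3, 208.7]
tool_rot: [2.261, -2.178, -0.004]
contact_force: [-2.3, 1.1, 0.8]
opening: 48.5
```

```bash
cat >> h.py <<'E'
def pins(s,box,rmin=15,rmax=26):
    g=cv2.cvtColor(s['image'],cv2.COLOR_RGB2GRAY)
    c=cv2.HoughCircles(cv2.GaussianBlur(g,(5,5),1)[box[1]:box[3],box[0]:box[2]],cv2.HOUGH_GRADIENT,1,30,param1=80,param2=15,minRadius=rmin,maxRadius=rmax)
    return [] if c is None else [(x[0]+box[0],x[1]+box[1],x[2]) for x in c[0]]
E
python3 - <<'E'
from h import *
plan([582,-104.8,209],-87.9,1,4)
s=snap('wrist','w10.png'); b=blobs(s,(150,200,500,400),yel,100); print([(x[0],x[1],pl(s,*x[0],49)) for x in b])
for p in pins(s,(215,200,430,300)): print(np.round(p,1),pl(s,p[0],p[1],52.5))
E
```

```text
[ 583.3 -104.3  208.7] F [-2.3  1.1  0.8] op 48.5 t 68.1
[[4, 0.04, 0.13, -0.03, 0.2, 0.0, 0.1]]
[(array([322.5, 317.8]), np.int32(2366), array([ 586.76985363, -104.37277992,   49.        ]))]
[262.5 260.5  21. ] [608.46122584 -83.9964283   52.5       ]
[323.5 238.5  22.1] [ 616.69654991 -103.54530487   52.5       ]
[382.5 260.5  21. ] [ 609.97587161 -123.02380396   52.5       ]
```

Request:
{"api": "apply_moves", "payload": {
  "targets": [
    [4,0,-0.15,0,0,0,0],
    [4,0,-0.15,0,0,0,0],
    [4,0,0,0,0,0,0],
    [4,0,0,0,0,0,0],
    [4,0,0,0,0,0,0],
    [4,0,0,0,0,0,0],
    [4,0,0,0,0,0,0],
    [4,0,0,0,0,0,0],
    [4,0,0,0,0,0,0],
    [4,0,0,0,0,0,0]
  ]
}}

```text
clock: 69.4
tcp_pos: [585.9, -104.2, 208.7]
tool_rot: [2.26, -2.176, -0.007]
contact_force: [-3.3, 0.2, 1.2]
opening: 48.6
```

```bash
python3 - <<'E'
from h import *
plan([582,-104.8,209],-87.9,1,4)
s=snap('wrist','w10.png'); b=blobs(s,(150,200,500,400),yel,100); print([(x[0],x[1],pl(s,*x[0],49)) for x in b])
for p in pins(s,(215,200,430,300)): print(np.round(p,1),pl(s,p[0],p[1],52.5))
E
```

```text
[ 585.9 -104.2  208.7] F [-3.3  0.2  1.2] op 48.6 t 69.4
[[4, 0.04, 0.39, -0.03, 0.3, 0.0, 0.1]]
[(array([322.6, 317.8]), np.int32(2366), array([ 588.92661115, -104.32984962,   49.        ]))]
[263.5 259.5  22.1] [611.00119558 -84.25694193  52.5       ]
[380.5 260.5  22.1] [ 612.13236297 -122.28298067   52.5       ]
[322.5 238.5  21.8] [ 618.86706684 -103.14739147   52.5       ]
```

Request:
{"api": "apply_moves", "payload": {
  "targets": [
    [6.2,0,0,0,0,0,0],
    [6.2,0,0,0,0,0,0],
    [6.2,0,0,0,0,0,0],
    [6.2,0,0,-0.5,0,0,0],
    [6.2,0,0,-1,0,0,0],
    [6.2,0,0,-2,0,0,0],
    [6.2,0,0,-2,0,0,0],
    [6.2,0,0,-2,0,0,0],
    [6.2,0,0,-1.5,0,0,0],
    [6.2,0,0,0,0,0,0]
  ]
}}

```text
clock: 70.7
tcp_pos: [587.9, -104.4, 306.7]
tool_rot: [-2.261, 2.178, -0.01]
contact_force: [-0.7, 0.5, 0.3]
opening: 62.3
```

```bash
python3 - <<'E'
from h import *
s=snap('wrist','w11.png'); b=blobs(s,(0,100,600,400),yel,100); print([(x[0],x[1],pl(s,*x[0],49)) for x in b])
for p in pins(s,(60,170,440,240),9,15): print(np.round(p,1),pl(s,p[0],p[1],52.5))
plan([438,-24,300],2.1,10,3.2)
E
```

```text
[(array([173.6, 245.9]), np.int32(995), array([585.74292608, -18.73243483,  49.        ])), (array([320.9, 246. ]), np.int32(830), array([ 588.91988451, -104.22274361,   49.        ]))]
[321.5 196.5  13. ] [ 618.63290746 -103.45317476   52.5       ]
[168.5 196.5  13.2] [615.40282456 -18.95496447  52.5       ]
[286.5 208.5  13.2] [611.12900226 -84.20251589  52.5       ]
[355.5 209.5  13.1] [ 612.02523547 -122.6972455    52.5       ]
[134.5 209.5  13.2] [6.07329591e+02 4.32175509e-01 5.25000000e+01]
[203.5 209.5  12.1] [608.7963505  -37.96018265  52.5       ]
[ 587.7 -104.4  305.7] F [-0.2 -0.2 -0.3] op 62.2 t 70.8
[[3.2, -0.86, 1.47, 0.05, -0.0, -0.0, -9.0], [3.2, -1.08, 1.31, 0.05, -0.0, -0.0, -9.0], [3.2, -1.27, 1.13, 0.05, -0.0, -0.0, -9.0], [3.2, -1.43, 0.92, 0.05, -0.0, -0.0, -9.0], [3.2, -1.56, 0.68, 0.05, -0.0, -0.0, -9.0], [3.2, -1.64, 0.43, 0.05, -0.0, -0.0, -9.0], [3.2, -1.69, 0.17, 0.05, -0.0, -0.0, -9.0], [3.2, -1.7, -0.1, 0.05, -0.0, -0.0, -9.0], [3.2, -1.66, -0.36, 0.06, -0.0, -0.0, -9.0], [3.2, -1.58, -0.62, 0.06, -0.0, -0.0, -9.0]]
```

View pics/w11.png

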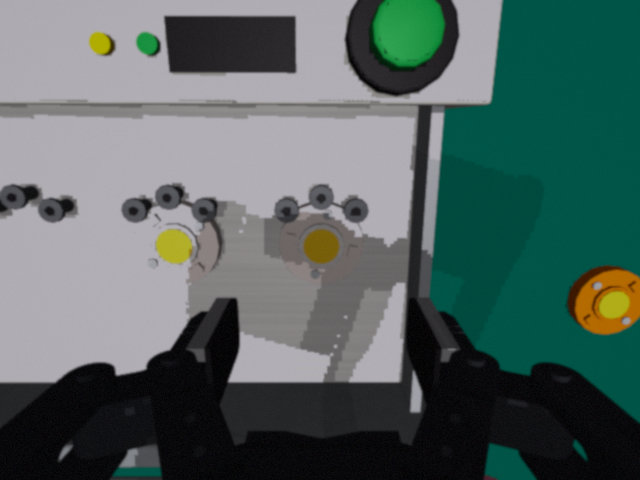

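Both modules are seated: pin-to-centre 29.7 mm in both nests, pins at (168,196) and (321,196), modules at (174,246) and (321,246). Next, close the fingers and push the drawer shut at its handle bar.

```bash
python3 - <<'E'
from h import *
s=snap('wrist');t=snap('top')
b=blobs(s,(340,0,470,95),lambda h:(h[...,0]>50)&(h[...,0]<70)&(h[...,1]>150)&(h[...,2]>90),200); print(b)
bt=blobs(t,(362,152,392,182),lambda h:(h[...,0]>50)&(h[...,0]<72)&(h[...,1]>100)&(h[...,2]>60),20);print(bt)
sc=snap('scene');bs=blobs(sc,(235,253,256,272),lambda h:(h[...,0]>50)&(h[...,0]<72)&(h[...,1]>100),20);print(bs)
for z in (105,115): print(pl(s,*b[0][0],z))
if bs: print(tri([(s,*b[0][0]),(sc,*bs[0][0])]))
if bt: print(tri([(s,*b[0][0]),(t,*bt[0][0])]))
plan([398,-25.5,300],-87.9,10,0)
E
```

```text
[(array([402.5,  32.1]), np.int32(2060), array([61, 62], dtype=int32))]
[]
[(array([244.4, 262. ]), np.int32(81), array([10, 10], dtype=int32))]
[ 691.76568653 -131.25064386  105.        ]
[ 689.84055622 -129.54302932  115.        ]
[ 689.94748577 -128.81757824  113.88756705]
[ 587.2 -104.3  303.4] F [0.2 0.9 0.2] op 62.0 t 70.9
[[0, -0.86, 1.86, 0.03, -0.0, -0.0, 0.0], [0, -0.86, 1.86, 0.03, -0.0, -0.0, 0.0], [0, -0.86, 1.86, 0.03, -0.0, -0.0, 0.0], [0, -0.86, 1.86, 0.03, -0.0, -0.0, 0.0], [0, -0.86, 1.86, 0.03, -0.0, -0.0, 0.0], [0, -0.86, 1.86, 0.03, -0.0, -0.0, 0.0], [0, -0.86, 1.86, 0.03, -0.0, -0.0, 0.0], [0, -0.86, 1.86, 0.03, -0.0, -0.0, 0.0], [0, -0.86, 1.86, 0.03, -0.0, -0.0, 0.0], [0, -0.86, 1.86, 0.03, -0.0, -0.0, 0.0]]
```

Request:
{"api": "apply_moves", "payload": {
  "targets": [
    [0,-0.9,2,0,0,0,0],
    [0,-0.9,2,0,0,0,0],
    [0,-0.9,2,0,0,0,0],
    [0,-0.9,2,0,0,0,0],
    [0,-0.9,2,0,0,0,0],
    [0,-0.9,2,0,0,0,0],
    [0,-0.9,2,0,0,0,0],
    [0,-0.9,2,0,0,0,0],
    [0,-0.9,2,0,0,0,0],
    [0,-0.5,1,0,0,0,0]
  ]
}}

```text
clock: 72.15
tcp_pos: [385.8, -22.8, 292.8]
tool_rot: [2.253, -2.172, -0.03]
contact_force: [-0.1, -0.4, 0.5]
opening: 0.2
```

```bash
python3 - <<'E'
from h import *
plan([398,-25.5,218],-87.9,8,0)
E
```

```text
[385.8 -22.8 292.8] F [-0.1 -0.4  0.5] op 0.2 t 72.2
[[0, 0.04, -0.17, 0.93, 0.2, 0.0, 0.0], [0, 0.04, -0.17, 0.93, 0.2, 0.0, 0.0], [0, 0.04, -0.17, 0.93, 0.2, 0.0, 0.0], [0, 0.04, -0.16, 0.93, 0.2, 0.0, 0.0], [0, 0.04, -0.16, 0.93, 0.2, 0.0, 0.0], [0, 0.04, -0.16, 0.93, 0.2, 0.0, 0.0], [0, 0.04, -0.16, 0.93, 0.2, 0.0, 0.0], [0, 0.04, -0.15, 0.93, 0.2, 0.0, 0.0]]
```

Request:
{"api": "apply_moves", "payload": {
  "targets": [
    [0,0.05,0,0.9,0.2,0,0],
    [0,0.05,0,0.9,0.2,0,0],
    [0,0.05,0,0.9,0.2,0,0],
    [0,0,0,0.9,0.2,0,0],
    [0,0,-0.1,0.9,0.2,0,0],
    [0,0,-0.2,0.9,0.2,0,0],
    [0,0,-0.2,0.9,0.2,0,0],
    [0,0,-0.2,0.7,0.2,0,0],
    [0,0,0,0,0,0,0],
    [0,0,0,0,0,0,0]
  ]
}}

```text
clock: 73.4
tcp_pos: [393.6, -24.2, 216.3]
tool_rot: [-2.255, 2.175, -0.0]
contact_force: [0.8, 0.4, 0.5]
opening: 0.0
```

```bash
python3 - <<'E'
from h import *
plan([416,-25,218],-87.9,8,0)
E
```

```text
[393.6 -24.2 216.3] F [0.8 0.4 0.5] op 0.0 t 73.4
[[0, 0.02, -0.28, -0.02, -0.0, 0.0, -0.0], [0, 0.02, -0.28, -0.02, -0.0, 0.0, -0.0], [0, 0.02, -0.28, -0.02, -0.0, 0.0, -0.0], [0, 0.02, -0.28, -0.02, -0.0, 0.0, -0.0], [0, 0.02, -0.28, -0.02, -0.0, 0.0, -0.0], [0, 0.02, -0.28, -0.02, -0.0, 0.0, -0.0], [0, 0.02, -0.28, -0.02, -0.0, 0.0, -0.0], [0, 0.02, -0.28, -0.02, -0.0, 0.0, -0.0]]
```

Request:
{"api": "apply_moves", "payload": {
  "targets": [
    [0,0,-0.3,0,0,0,0],
    [0,0,-0.3,0,0,0,0],
    [0,0,-0.3,0,0,0,0],
    [0,0,-0.3,0,0,0,0],
    [0,0,-0.3,0,0,0,0],
    [0,0,-0.3,0,0,0,0],
    [0,0,-0.3,0,0,0,0],
    [0,0,-0.3,0,0,0,0],
    [0,0,-0.3,0,0,0,0],
    [0,0,-0.3,0,0,0,0]
  ]
}}

```text
clock: 74.65
tcp_pos: [424.8, -23.2, 217.4]
tool_rot: [-2.257, 2.177, 0.003]
contact_force: [-4.0, -0.6, 3.7]
opening: -0.0
```

Request:
{"api": "apply_moves", "payload": {
  "targets": [
    [0,0,-0.3,0,0,0,0],
    [0,0,-0.3,0,0,0,0],
    [0,0,-0.4,0,0,0,0],
    [0,0,-0.5,0,0,0,0],
    [0,0,-0.5,0,0,0,0],
    [0,0,-0.5,0,0,0,0],
    [0,0,-0.5,0,0,0,0],
    [0,0,-0.5,0,0,0,0],
    [0,0,-0.5,0,0,0,0],
    [0,0,-0.5,0,0,0,0]
  ]
}}

```text
clock: 75.9
tcp_pos: [472.7, -21.4, 217.4]
tool_rot: [-2.258, 2.177, 0.004]
contact_force: [-3.9, -0.5, 3.2]
opening: -0.1
```

```bash
python3 - <<'E'
from h import *
s=snap('wrist','w12.png'); b=blobs(s,(0,0,640,400),yel,100); print([(x[0],x[1],pl(s,*x[0],49)) for x in b])
st(); plan([595,-18,218],-87.9,20,0)
E
```

```text
[]
t 75.95 tcp [473.3 -21.5 217.5] R
 [[ 0.036 -0.999  0.003]
 [-0.999 -0.036  0.005]
 [-0.005 -0.003 -1.   ]] F [-2.6 -0.3  0.6] op -0.1192527321210643 q [-0.17  0.04  1.81  0.01  1.29  1.37]
[473.3 -21.5 217.5] F [-2.6 -0.3  0.6] op -0.1 t 76.0
[[0, 0.0, -0.61, -0.0, -0.0, 0.0, -0.0], [0, 0.0, -0.61, -0.0, -0.0, 0.0, -0.0], [0, 0.0, -0.61, -0.0, -0.0, 0.0, -0.0], [0, 0.0, -0.61, -0.0, -0.0, 0.0, -0.0], [0, 0.0, -0.61, -0.0, -0.0, 0.0, -0.0], [0, 0.0, -0.61, -0.0, -0.0, 0.0, -0.0], [0, 0.0, -0.61, -0.0, -0.0, 0.0, -0.0], [0, 0.0, -0.61, -0.0, -0.0, 0.0, -0.0], [0, 0.0, -0.61, -0.0, -0.0, 0.0, -0.0], [0, 0.0, -0.61, -0.0, -0.0, 0.0, -0.0], [0, 0.0, -0.61, -0.0, -0.0, 0.0, -0.0], [0, 0.0, -0.61, -0.0, -0.0, 0.0, -0.0], [0, 0.0, -0.61, -0.0, -0.0, 0.0, -0.0], [0, 0.0, -0.61, -0.0, -0.0, 0.0, -0.0], [0, 0.0, -0.61, -0.0, -0.0, 0.0, -0.0], [0, 0.0, -0.61, -0.0, -0.0, 0.0, -0.0], [0, 0.0, -0.61, -0.0, -0.0, 0.0, -0.0], [0, 0.0, -0.61, -0.0, -0.0, 0.0, -0.0], [0, 0.0, -0.61, -0.0, -0.0, 0.0, -0.0], [0, 0.0, -0.61, -0.0, -0.0, 0.0, -0.0]]
```

View pics/w12.png

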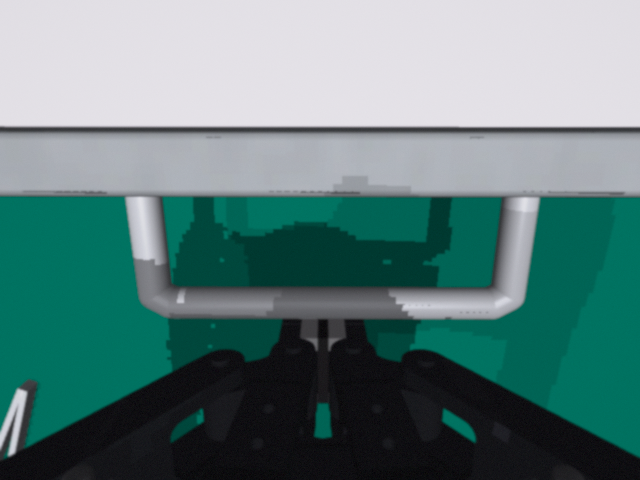

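The closed fingers bear on the bar at (322,303), with 3–4 N of friction. Keep pushing.

Request:
{"api": "apply_moves", "payload": {
  "targets": [
    [0,0,-0.3,0,0,0,0],
    [0,0,-0.5,0,0,0,0],
    [0,0,-0.6,0,0,0,0],
    [0,0,-0.6,0,0,0,0],
    [0,0,-0.6,0,0,0,0],
    [0,0,-0.6,0,0,0,0],
    [0,0,-0.6,0,0,0,0],
    [0,0,-0.6,0,0,0,0],
    [0,0,-0.6,0,0,0,0],
    [0,0,-0.6,0,0,0,0]
  ]
}}

```text
clock: 77.2
tcp_pos: [532.9, -19.3, 217.3]
tool_rot: [-2.257, 2.177, 0.004]
contact_force: [-5.0, -0.9, 2.9]
opening: -0.2
```

Request:
{"api": "apply_moves", "payload": {
  "targets": [
    [0,0,-0.6,0,0,0,0],
    [0,0,-0.6,0,0,0,0],
    [0,0,-0.6,0,0,0,0],
    [0,0,-0.6,0,0,0,0],
    [0,0,-0.5,0,0,0,0],
    [0,0,-0.5,0,0,0,0],
    [0,0,-0.4,0,0,0,0],
    [0,0,-0.3,0,0,0,0],
    [0,0,-0.3,0,0,0,0],
    [0,0,-0.2,0,0,0,0]
  ]
}}

```text
clock: 78.45
tcp_pos: [582.3, -17.5, 217.3]
tool_rot: [-2.257, 2.177, 0.004]
contact_force: [-4.6, -0.5, 2.7]
opening: 0.2
```

```bash
python3 - <<'E'
from h import *
plan([597,-18,218],-87.9,10,0)
E
```

```text
[582.3 -17.5 217.3] F [-4.6 -0.5  2.7] op 0.2 t 78.5
[[0, 0.01, -0.15, -0.01, -0.0, 0.0, -0.0], [0, 0.01, -0.15, -0.01, -0.0, 0.0, -0.0], [0, 0.01, -0.15, -0.01, -0.0, 0.0, -0.0], [0, 0.01, -0.15, -0.01, -0.0, 0.0, -0.0], [0, 0.01, -0.15, -0.01, -0.0, 0.0, -0.0], [0, 0.01, -0.15, -0.01, -0.0, 0.0, -0.0], [0, 0.01, -0.15, -0.01, -0.0, 0.0, -0.0], [0, 0.01, -0.15, -0.01, -0.0, 0.0, -0.0], [0, 0.01, -0.15, -0.01, -0.0, 0.0, -0.0], [0, 0.01, -0.15, -0.01, -0.0, 0.0, -0.0]]
```

Request:
{"api": "apply_moves", "payload": {
  "targets": [
    [0,0,-0.2,0,0,0,0],
    [0,0,-0.2,0,0,0,0],
    [0,0,-0.2,0,0,0,0],
    [0,0,-0.2,0,0,0,0],
    [0,0,-0.2,0,0,0,0],
    [0,0,-0.2,0,0,0,0],
    [0,0,-0.2,0,0,0,0],
    [0,0,-0.2,0,0,0,0],
    [0,0,-0.2,0,0,0,0],
    [0,0,-0.2,0,0,0,0]
  ]
}}

```text
clock: 79.7
tcp_pos: [597.8, -17.0, 217.5]
tool_rot: [2.252, -2.172, -0.031]
contact_force: [-10.3, -1.2, 7.9]
opening: 0.4
```

Request:
{"api": "apply_moves", "payload": {
  "targets": [
    [0,0,-0.2,0,0,0,0],
    [0,0,-0.2,0,0,0,0],
    [0,0,-0.2,0,0,0,0],
    [0,0,-0.2,0,0,0,0],
    [0,0,-0.2,0,0,0,0],
    [0,0,-0.2,0,0,0,0],
    [0,0,-0.2,0,0,0,0],
    [0,0,-0.2,0,0,0,0],
    [0,0,-0.2,0,0,0,0],
    [0,0,-0.2,0,0,0,0]
  ]
}}

```text
clock: 80.95
tcp_pos: [605.9, -16.8, 217.7]
tool_rot: [2.224, -2.144, -0.09]
contact_force: [-10.4, -1.1, 7.1]
opening: -0.0
```

The stop is reached: force rose to 10 N and the tool began to tilt. Back off and rise.

Request:
{"api": "apply_moves", "payload": {
  "targets": [
    [0,0,0.5,0,0,0,0],
    [0,0,1,0,0,0,0],
    [0,0,1,0,0,0,0],
    [0,0,0.5,-1,0,0,0],
    [0,0,0,-2,0,0,0],
    [0,0,0,-2,0,0,0],
    [0,0,0,-2,0,0,0],
    [0,0,0,-2,0,0,0],
    [0,0,0,-2,0,0,0],
    [0,0,0,-1,0,0,0]
  ]
}}

```text
clock: 82.2
tcp_pos: [583.1, -18.0, 347.5]
tool_rot: [2.231, -2.151, -0.076]
contact_force: [0.7, -0.9, 0.7]
opening: 0.1
```

```bash
python3 - <<'E'
from h import *
st();plan([580,-130,330],-87.9,10,0)
s=snap('wrist','w13.png')
E
```

```text
t 82.2 tcp [583.1 -18.  347.5] R
 [[ 0.036 -0.997 -0.064]
 [-0.999 -0.037  0.004]
 [-0.006  0.064 -0.998]] F [ 0.7 -0.9  0.7] op 0.11182933288657089 q [-0.13  0.2   1.36 -0.    1.65  1.41]
[583.1 -18.  347.5] F [ 0.7 -0.9  0.7] op 0.1 t 82.2
[[0, 1.12, 0.06, 0.17, 0.4, 0.0, -0.0], [0, 1.12, 0.06, 0.17, 0.4, 0.0, -0.0], [0, 1.12, 0.06, 0.17, 0.4, 0.0, -0.0], [0, 1.12, 0.06, 0.17, 0.4, 0.0, -0.0], [0, 1.12, 0.07, 0.17, 0.4, 0.0, -0.0], [0, 1.12, 0.07, 0.17, 0.4, 0.0, -0.0], [0, 1.12, 0.07, 0.17, 0.4, 0.0, -0.0], [0, 1.12, 0.07, 0.17, 0.4, 0.0, -0.0], [0, 1.12, 0.07, 0.17, 0.4, 0.0, -0.0], [0, 1.12, 0.07, 0.17, 0.4, 0.0, -0.0]]
```

View pics/w13.png

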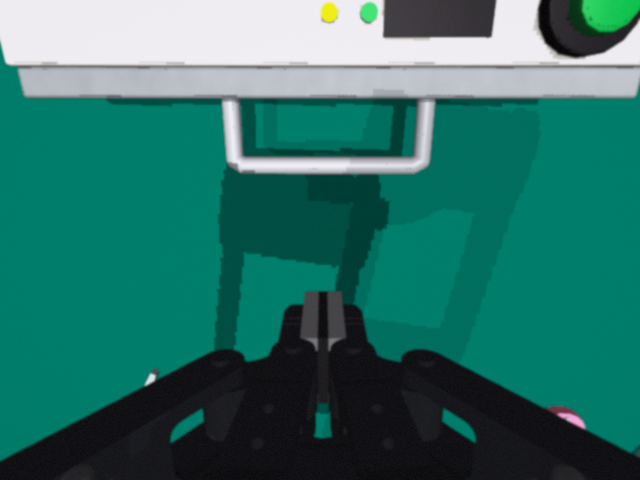

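The drawer front sits flush with the case at row 66, and the handle bar is at (328,164). I'll check it numerically and plan the move above the button.

```bash
python3 - <<'E'
from h import *
s=snap('wrist'); t=snap('top'); np.set_printoptions(suppress=True,precision=1)
print('handle',pl(s,230,163,68),pl(s,425,164,68),'front edge',pl(s,328,97,93),'back',pl(s,328,66,93))
b=blobs(s,(530,0,640,60),lambda h:(h[...,0]>50)&(h[...,0]<70)&(h[...,1]>150)&(h[...,2]>90),200); print(b)
im=t['image']; 
def edge(u,v0,v1): # bright-grey top row profile
    return cv2.cvtColor(im,cv2.COLOR_RGB2GRAY)[v0:v1,u]
print(edge(285,178,205)); print(cv2.cvtColor(cv2.imread('pics/top0.png'),cv2.COLOR_BGR2GRAY)[178:205,285])
plan([690,-129.5,320],-87.9,10,0)
E
```

```text
handle [608.7  39.9  68. ] [612.5 -76.7  68. ] front edge [648.6 -17.   93. ] back [663.2 -16.4  93. ]
[]
[221 221 221 222 220 206 173 175 186 190 191 184 159 113  79  70  69  69
  68  66  67  70  79  91  94  95  93]
[221 221 221 222 220 206 174 176 186 190 190 184 159 115  83  75  73  72
  71  70  69  74  81  91  96  96  96]
[583.  -18.  345.9] F [-0.2 -0.8 -0.5] op -0.3 t 82.3
[[0, 1.15, -1.04, 0.18, 0.4, 0.0, -0.0], [0, 1.15, -1.04, 0.19, 0.4, 0.0, -0.0], [0, 1.15, -1.04, 0.2, 0.4, 0.0, -0.0], [0, 1.15, -1.04, 0.21, 0.4, 0.0, -0.0], [0, 1.15, -1.04, 0.21, 0.4, 0.0, -0.0], [0, 1.15, -1.04, 0.22, 0.4, 0.0, -0.0], [0, 1.15, -1.04, 0.23, 0.4, 0.0, -0.0], [0, 1.15, -1.03, 0.24, 0.4, 0.0, -0.0], [0, 1.15, -1.03, 0.24, 0.4, 0.0, -0.0], [0, 1.15, -1.03, 0.25, 0.4, 0.0, -0.0]]
```

The top-view edge profile at the drawer front is identical to the initial shut state. Now go above the button.

Request:
{"api": "apply_moves", "payload": {
  "targets": [
    [0,1.15,-1,0.2,0.4,0,0],
    [0,1.15,-1,0.2,0.4,0,0],
    [0,1.15,-1,0.2,0.4,0,0],
    [0,1.15,-1,0.2,0.4,0,0],
    [0,1.15,-1,0.2,0.4,0,0],
    [0,1.15,-1,0.2,0.4,0,0],
    [0,1.15,-1,0.2,0.4,0,0],
    [0,1.1,-1,0.2,0.4,0,0],
    [0,1,-1,0.2,0.4,0,0],
    [0,0.5,-0.5,0,0,0,0]
  ]
}}

```text
clock: 83.6
tcp_pos: [687.6, -129.2, 316.9]
tool_rot: [-2.259, 2.181, 0.014]
contact_force: [-0.2, -0.3, -0.0]
opening: -0.2
```

```bash
python3 - <<'E'
from h import *
s=snap('wrist'); b=blobs(s,(150,100,500,420),lambda h:(h[...,0]>50)&(h[...,0]<70)&(h[...,1]>150)&(h[...,2]>60),100); print([(x,pl(s,*x[0],114)) for x in b])
plan([690,-129.5,300],-87.9,5,0)
E
```

```text
[((array([332.7, 271.8]), np.int32(537), array([51, 48], dtype=int32)), array([ 691.14497929, -132.29320546,  114.        ]))]
[ 687.9 -129.6  317. ] F [ 0.3 -0.9 -1.2] op 0.1 t 83.7
[[0, 0.0, -0.04, 0.34, 0.1, 0.1, -0.0], [0, 0.0, -0.04, 0.34, 0.1, 0.1, -0.0], [0, 0.0, -0.04, 0.34, 0.1, 0.1, -0.0], [0, -0.0, -0.04, 0.34, 0.1, 0.1, -0.0], [0, -0.0, -0.04, 0.34, 0.1, 0.1, -0.0]]
```

Request:
{"api": "apply_moves", "payload": {
  "targets": [
    [0,0.1,-0.2,0.6,0,0,0],
    [0,0,0,0.6,0,0,0],
    [0,0,0,0.5,0,0,0],
    [0,0,0,0.3,0,0,0],
    [0,0,0,0.3,0,0,0],
    [0,0,0,0.2,0,0,0],
    [0,0,0,0.2,0,0,0],
    [0,0,0,0.2,0,0,0],
    [0,0,0,0.2,0,0,0],
    [0,0,0,0.2,0,0,0]
  ]
}}

```text
clock: 84.9
tcp_pos: [688.9, -129.1, 289.5]
tool_rot: [-2.259, 2.179, 0.007]
contact_force: [-3.4, 0.4, 8.1]
opening: -0.4
```

```bash
python3 - <<'E'
from h import *
st()
E
```

```text
t 84.9 tcp [ 688.9 -129.1  289.5] R
 [[ 0.036 -0.999 -0.001]
 [-0.999 -0.036  0.005]
 [-0.005  0.001 -1.   ]] F [-3.4  0.4  8.1] op -0.4188493574854957 q [-0.27  0.47  1.13  0.    1.55  1.27]
```

Request:
{"api": "apply_moves", "payload": {
  "targets": [
    [0,0,0,0.25,0,0,0],
    [0,0,0,0.25,0,0,0],
    [0,0,0,0.25,0,0,0],
    [0,0,0,0.25,0,0,0],
    [0,0,0,0.3,0,0,0],
    [0,0,0,0.3,0,0,0],
    [0,0,0,0.3,0,0,0],
    [0,0,0,0.3,0,0,0],
    [0,0,0,0,0,0,0],
    [0,0,0,0,0,0,0]
  ]
}}

```text
clock: 86.15
tcp_pos: [686.7, -128.3, 291.0]
tool_rot: [-2.255, 2.174, -0.012]
contact_force: [-0.9, 0.9, 3.4]
opening: -0.2
```

```bash
python3 - <<'E'
from h import *
st(); s=snap('scene','s9.png')
E
```

```text
t 86.15 tcp [ 686.7 -128.3  291. ] R
 [[ 0.037 -0.999  0.012]
 [-0.999 -0.037  0.001]
 [-0.001 -0.012 -1.   ]] F [-0.9  0.9  3.4] op -0.16751456842706433 q [-0.27  0.46  1.14  0.    1.53  1.27]
```

Contact holds at TCP z ≈ 290, a bit higher than expected. I'll lift and find where the force begins, to be sure the button itself is travelling.

Request:
{"api": "apply_moves", "payload": {
  "targets": [
    [0,0,0,-1,0,0,0],
    [0,0,-0.3,-1,0.3,0,0],
    [0,0,-0.1,-1,0.2,0,0],
    [0,0,0,0,0,0,0],
    [0,0,0,0,0,0,0],
    [0,0,0,0,0,0,0],
    [0,0,0,0,0,0,0],
    [0,0,0,0,0,0,0],
    [0,0,0,0,0,0,0],
    [0,0,0,0,0,0,0]
  ]
}}

```text
clock: 87.45
tcp_pos: [690.9, -128.2, 319.2]
tool_rot: [-2.251, 2.17, -0.017]
contact_force: [0.2, 0.3, -0.4]
opening: 0.2
```

```bash
python3 - <<'E'
from h import *
st(); s=snap('wrist','w14.png'); sc=snap('scene')
h=lambda h:(h[...,0]>45)&(h[...,0]<75)&(h[...,1]>130)&(h[...,2]>40)
m=blobs(s,(200,150,480,420),h,100); print(m)
I=s['image'][150:450,180:500]; J=cv2.resize(sc['image'][235:285,215:275],None,fx=6,fy=6,interpolation=cv2.INTER_CUBIC)
K=np.zeros((300,360,3),np.uint8); K[:300]=J[:300]
cv2.imwrite('pics/fin.png',cv2.cvtColor(np.hstack([I,K]),cv2.COLOR_RGB2BGR))
E
```

```text
t 87.45 tcp [ 690.9 -128.2  319.2] R
 [[ 0.037 -0.999  0.018]
 [-0.999 -0.037  0.003]
 [-0.002 -0.018 -1.   ]] F [ 0.2  0.3 -0.4] op 0.21592739712446735 q [-0.27  0.45  1.09  0.01  1.58  1.27]
[(array([330.9, 281.5]), np.int32(1490), array([57, 43], dtype=int32))]
```

View pics/fin.png

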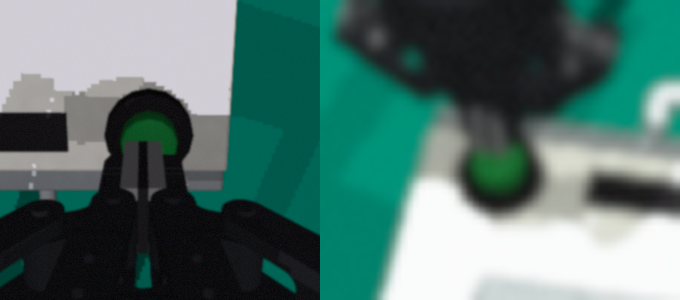

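```bash
python3 - <<'E'
from h import *
S=robot.read_state(); s=snap('wrist'); Rm=R.from_rotvec(S['tool_rot']).as_matrix(); p=np.array(S['tcp_pos'])
for L in (173,195,205): q=p+Rm[:,2]*L; print(L,q.round(1),proj(s,q).round(1))
g=cv2.cvtColor(s['image'],cv2.COLOR_RGB2HSV); m=((g[...,0]>45)&(g[...,0]<75)&(g[...,1]>130)&(g[...,2]>40)); m[:, :200]=0;m[:,480:]=0;m[:150]=0;m[420:]=0
v,u=np.nonzero(m); 
# circle through contour points of the upper part
top=[(x,v[u==x].min()) for x in range(u.min()+2,u.max()-1)]
A=np.array([[2*a,2*b,1] for a,b in top],float); y=np.array([a*a+b*b for a,b in top],float); c=np.linalg.lstsq(A,y,rcond=None)[0]; r=np.sqrt(c[2]+c[0]**2+c[1]**2)
print('circle',c[:2],r)
for z in (112,117,122): 
    w=pl(s,c[0],c[1],z); print(z,w.round(1),'dia', np.linalg.norm(pl(s,c[0]+r,c[1],z)-pl(s,c[0]-r,c[1],z)).round(1))
E
```

```text
173 [ 694.  -127.7  146.2] [322. 311.]
195 [ 694.4 -127.6  124.2] [322.1 288.1]
205 [ 694.6 -127.6  114.2] [322.2 279.4]
circle [328.54532138 289.45642829] 27.129941518717867
112 [ 688.9 -130.8  112. ] dia 25.3
117 [ 690.9 -130.6  117. ] dia 24.6
122 [ 693.  -130.5  122. ] dia 23.9
```

```bash
python3 - <<'E'
from h import *
plan([690.3,-130.7,302],-87.9,3,0)
E
```

```text
[ 690.9 -128.2  319.2] F [-0.5  0.4 -0.6] op -0.2 t 87.6
[[0, 0.08, 0.03, 0.57, -0.3, 0.0, 0.0], [0, 0.08, 0.03, 0.57, -0.3, 0.0, 0.0], [0, 0.08, 0.03, 0.57, -0.3, 0.0, 0.0]]
```

Request:
{"api": "apply_moves", "payload": {
  "targets": [
    [0,0.1,0,0.6,-0.3,0,0],
    [0,0.1,0,0.6,-0.3,0,0],
    [0,0.1,0,0.5,-0.3,0,0],
    [0,0,0,0,0,0,0],
    [0,0,0,0,0,0,0],
    [0,0,0,0,0,0,0],
    [0,0,0,0,0,0,0],
    [0,0,0,0,0,0,0],
    [0,0,0,0,0,0,0],
    [0,0,0,0,0,0,0]
  ]
}}

```text
clock: 88.85
tcp_pos: [691.3, -131.3, 301.1]
tool_rot: [-2.26, 2.179, 0.001]
contact_force: [-0.2, -0.0, 0.2]
opening: 0.1
```

Request:
{"api": "apply_moves", "payload": {
  "targets": [
    [0,0,0,0.2,0,0,0],
    [0,0,0,0.2,0,0,0],
    [0,0,0,0,0,0,0],
    [0,0,0,0,0,0,0],
    [0,0,0,0,0,0,0],
    [0,0,0,0,0,0,0],
    [0,0,0,0,0,0,0],
    [0,0,0,0,0,0,0],
    [0,0,0,0,0,0,0],
    [0,0,0,0,0,0,0]
  ]
}}

```text
clock: 90.1
tcp_pos: [691.3, -131.4, 296.9]
tool_rot: [-2.26, 2.179, 0.001]
contact_force: [-0.8, 0.1, -0.4]
opening: 0.2
```

Request:
{"api": "apply_moves", "payload": {
  "targets": [
    [0,0,0,0.2,0,0,0],
    [0,0,0,0.2,0,0,0],
    [0,0,0,0.1,0,0,0],
    [0,0,0,0.1,0,0,0],
    [0,0,0,0.1,0,0,0],
    [0,0,0,0.1,0,0,0],
    [0,0,0,0.1,0,0,0],
    [0,0,0,0.1,0,0,0],
    [0,0,0,0.1,0,0,0],
    [0,0,0,0.1,0,0,0]
  ]
}}

```text
clock: 91.35
tcp_pos: [691.0, -131.2, 289.5]
tool_rot: [-2.259, 2.177, -0.004]
contact_force: [-2.9, 0.1, 5.6]
opening: 0.4
```

Request:
{"api": "apply_moves", "payload": {
  "targets": [
    [0,0,0,0.2,0,0,0],
    [0,0,0,0.2,0,0,0],
    [0,0,0,0.2,0,0,0],
    [0,0,0,0.2,0,0,0],
    [0,0,0,0.2,0,0,0],
    [0,0,0,0.2,0,0,0],
    [0,0,0,0.2,0,0,0],
    [0,0,0,0.2,0,0,0],
    [0,0,0,0.2,0,0,0],
    [0,0,0,0.2,0,0,0]
  ]
}}

```text
clock: 92.6
tcp_pos: [689.3, -130.6, 289.4]
tool_rot: [-2.256, 2.174, -0.019]
contact_force: [-3.7, 1.3, 8.9]
opening: 0.0
```

Request:
{"api": "apply_moves", "payload": {
  "targets": [
    [0,0,0,0.4,0,0,0],
    [0,0,0,0.4,0,0,0],
    [0,0,0,0.4,0,0,0],
    [0,0,0,0.4,0,0,0],
    [0,0,0,0.4,0,0,0],
    [0,0,0,0.4,0,0,0],
    [0,0,0,0.4,0,0,0],
    [0,0,0,0.4,0,0,0],
    [0,0,0,0.4,0,0,0],
    [0,0,0,0.4,0,0,0]
  ]
}}

```text
clock: 93.85
tcp_pos: [686.1, -129.4, 289.3]
tool_rot: [-2.252, 2.167, -0.048]
contact_force: [-6.8, 1.4, 14.7]
opening: 0.1
```

Request:
{"api": "apply_moves", "payload": {
  "targets": [
    [0,0,0,0,0,0,0],
    [0,0,0,0,0,0,0],
    [0,0,0,0,0,0,0],
    [0,0,0,0,0,0,0],
    [0,0,0,0,0,0,0],
    [0,0,0,0,0,0,0],
    [0,0,0,0,0,0,0],
    [0,0,0,0,0,0,0],
    [0,0,0,0,0,0,0],
    [0,0,0,0,0,0,0]
  ]
}}

```text
clock: 95.1
tcp_pos: [686.0, -129.3, 289.7]
tool_rot: [-2.252, 2.167, -0.048]
contact_force: [-2.0, 0.9, 3.9]
opening: -0.0
```

Request:
{"api": "apply_moves", "payload": {
  "targets": [
    [0,0,0,0,0,0,0],
    [0,0,0,0,0,0,0],
    [0,0,0,0,0,0,0],
    [0,0,0,0,0,0,0],
    [0,0,0,0,0,0,0],
    [0,0,0,0,0,0,0],
    [0,0,0,0,0,0,0],
    [0,0,0,0,0,0,0],
    [0,0,0,0,0,0,0],
    [0,0,0,0,0,0,0]
  ]
}}

```text
clock: 96.35
tcp_pos: [686.0, -129.3, 289.7]
tool_rot: [-2.251, 2.167, -0.048]
contact_force: [-2.0, 0.1, 3.1]
opening: 0.3
```

Request:
{"api": "apply_moves", "payload": {
  "targets": [
    [0,0,0,-0.2,0,0,0],
    [0,0,0,0,0,0,0],
    [0,0,0,0,0,0,0],
    [0,0,0,0,0,0,0],
    [0,0,0,0,0,0,0],
    [0,0,0,0,0,0,0],
    [0,0,0,0,0,0,0],
    [0,0,0,0,0,0,0],
    [0,0,0,0,0,0,0],
    [0,0,0,0,0,0,0]
  ]
}}

```text
clock: 97.6
tcp_pos: [686.0, -129.3, 291.3]
tool_rot: [-2.252, 2.167, -0.048]
contact_force: [-1.0, -0.2, 2.6]
opening: 0.0
```

Request:
{"api": "apply_moves", "payload": {
  "targets": [
    [0,0,0,-0.1,0,0,0],
    [0,0,0,0,0,0,0],
    [0,0,0,0,0,0,0],
    [0,0,0,0,0,0,0],
    [0,0,0,0,0,0,0],
    [0,0,0,0,0,0,0],
    [0,0,0,0,0,0,0],
    [0,0,0,0,0,0,0],
    [0,0,0,0,0,0,0],
    [0,0,0,0,0,0,0]
  ]
}}

```text
clock: 98.85
tcp_pos: [686.0, -129.4, 292.1]
tool_rot: [-2.252, 2.167, -0.048]
contact_force: [-1.0, -0.3, 3.6]
opening: 0.0
```

Request:
{"api": "apply_moves", "payload": {
  "targets": [
    [0,0,0,-0.1,0,0,0],
    [0,0,0,0,0,0,0],
    [0,0,0,0,0,0,0],
    [0,0,0,0,0,0,0],
    [0,0,0,0,0,0,0],
    [0,0,0,0,0,0,0],
    [0,0,0,0,0,0,0],
    [0,0,0,0,0,0,0],
    [0,0,0,0,0,0,0],
    [0,0,0,0,0,0,0]
  ]
}}

```text
clock: 100.1
tcp_pos: [686.1, -129.3, 292.9]
tool_rot: [-2.252, 2.167, -0.048]
contact_force: [-1.1, -0.1, 1.9]
opening: -0.2
```

The force falls off gradually over several mm (about 4 to 2 N) and has a hard stop at 289.4, so the button travelled fully. Lift clear and do the final check.

Request:
{"api": "apply_moves", "payload": {
  "targets": [
    [0,0,0,-1,0,0,0],
    [0,0,0,-1.5,0,0,0],
    [0,0,0,-1.5,0,0,0],
    [0,0,0,-2,0,0,0],
    [0,0.5,2,-1,0,0,0],
    [0,1,4,0,0,0,0],
    [0,1,4,0,0,0,0],
    [0,1,4,0,0,0,0],
    [0,0,2,0,0,0,0],
    [0,0,0,0,0,0,0]
  ]
}}

```text
clock: 101.35
tcp_pos: [521.1, -170.7, 369.5]
tool_rot: [-2.249, 2.163, -0.066]
contact_force: [-0.3, 0.5, 0.2]
opening: -0.1
```

```bash
python3 - <<'E'
from h import *
st(); t=snap('top'); z=cv2.cvtColor(cv2.imread('pics/top0.png'),cv2.COLOR_BGR2GRAY); g=cv2.cvtColor(t['image'],cv2.COLOR_RGB2GRAY)
for u in (275,285,300): print(u,g[180:200,u],z[180:200,u])
b=blobs(t,(100,150,480,330),yel,8); print([(x[0],pl(t,*x[0],15).round(1)) for x in b])
d=(cv2.absdiff(cv2.GaussianBlur(g,(5,5),1),cv2.GaussianBlur(z,(5,5),1))>25).astype(np.uint8)
n,l,S,c=cv2.connectedComponentsWithStats(d); print([(c[i].round(),S[i,4]) for i in range(1,n) if S[i,4]>40])
E
```

```text
t 101.35 tcp [ 521.1 -170.7  369.5] R
 [[ 0.038 -0.998  0.044]
 [-0.999 -0.039 -0.014]
 [ 0.016 -0.044 -0.999]] F [-0.3  0.5  0.2] op -0.10389620426085645 q [-0.42  0.08  1.45  0.    1.57  1.11]
275 [225 225 224 220 199 179 183 189 192 192 178 135  89  71  67  67  66  66
  66  69] [222 223 222 217 197 176 180 187 189 190 176 133  89  70  67  66  64  64
  65  67]
285 [223 223 222 209 178 179 189 193 193 186 161 116  84  76  74  73  72  71
  71  74] [221 222 220 206 174 176 186 190 190 184 159 115  83  75  73  72  71  70
  69  74]
300 [221 220 208 182 183 193 196 196 192 170 128  97  90  89  87  86  86  86
  87  93] [220 218 206 179 181 190 193 193 189 168 126  96  89  88  86  84  84  85
  86  91]
[(array([178.2, 240. ]), array([541.3, 351.7,  15. ])), (array([190.3, 267.1]), array([473.6, 322. ,  15. ])), (array([179.6, 295.6]), array([404.8, 348.1,  15. ])), (array([423.3, 309.6]), array([ 353.6, -245.9,   15. ]))]
[(array([360., 305.]), np.int32(3701)), (array([429., 192.]), np.int32(368)), (array([397., 254.]), np.int32(909)), (array([452., 213.]), np.int32(509)), (array([463., 276.]), np.int32(965)), (array([441., 266.]), np.int32(2253)), (array([179., 240.]), np.int32(434)), (array([414., 243.]), np.int32(47)), (array([191., 267.]), np.int32(444)), (array([396., 277.]), np.int32(119)), (array([180., 296.]), np.int32(448)), (array([403., 316.]), np.int32(313)), (array([429., 337.]), np.int32(98)), (array([416., 410.]), np.int32(11284)), (array([563., 415.]), np.int32(5683)), (array([288., 399.]), np.int32(1071)), (array([616., 417.]), np.int32(341)), (array([252., 451.]), np.int32(2538)), (array([306., 432.]), np.int32(243)), (array([600., 451.]), np.int32(228)), (array([630., 467.]), np.int32(452)), (array([309., 472.]), np.int32(389))]
```

The drawer edge matches the shut state, all three cured modules are in the tray, and nothing else has moved. Handing in.

```bash
python3 -c "
from workcell import robot
print(robot.job_done())"
```

```text
the job is handed in; nothing more can be done
None
```

The job is done and handed in at about 101 s of the 210 s allowed. I opened the drawer and moved the three cured modules to the tray. I then loaded both uncured white modules (only two were on the mat) into the middle and right-hand nests, pushed the drawer shut and pressed the start button. I did not touch the orange and pink look-alikes.

**Tray:** All three cured modules are face up in the tray. The middle one was knocked about 28 mm aside during the run. A close look then showed it flat inside the wall, so I left it there, and its position was the same at the end.

**Nests:** Both loaded modules measured 29.7 mm from seat centre to the front pin (29 mm nominal). I felt 3–4 N of contact against the pins before letting go. I could not look at them again once the drawer was shut.

**Drawer:** The push reached the stop at about 10 N. The top-camera edge profile matches the picture taken at the start, when the drawer was shut.

**Start button:** It met a hard stop at up to 14.7 N and sprang back as I eased off, so it was pressed fully. Two things disagreed or went slightly off:
- **Contact height:** The contact was several mm higher than I had worked out from the images and finger length.
- **Number of presses:** I pressed it twice to be sure. Both presses came after the drawer was shut.

**Unexpected move:** As I backed away from the closed drawer, the arm rose about 130 mm without being told to. The force reading after it was about 1 N, and nothing appeared to have been disturbed.

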